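Load the keyed blanks and set the batch counter

TASK

Get the next buffing batch ready: put every keyed blank on a post of the blue loading plate, one to a post, with its notch over that post's orange locating pin, boss up and fully down flat on the seat; if a blank will not drop, do not leave it on the pin but turn it until it does. Also roll the three thumbwheels of the grey batch counter so that the dots on top read 5, 2, 4 from left to right as the robot sees them, each face squarely on top. Leave the other things on the bench where they are.

Things in the scene. Friction and masses are not known exactly. Their poses are not given: they have to be found in the camera images.
- blank_1: Aluminium keyed blank, loose, about 0.25 kg: plate 76 x 76 x 10 mm with a square boss 36 x 36 mm on its middle, 10 to 40 mm above the underside (grasp the boss across its flats); a 24 mm square bore through both. One open notch 17 mm wide, 17.5 mm deep, in the middle of the +x edge of the plate, an orange stripe on each side of it. Origin: centre of the underside, z up.
- blank_2: Keyed blank exactly like blank_1 (same sizes, origin and axes, notch on the +x edge). Three or four of the four blanks are present.
- blank_3: Keyed blank exactly like blank_1 (same sizes, origin and axes, notch on the +x edge). Three or four of the four blanks are present.
- blank_4: Keyed blank exactly like blank_1 (same sizes, origin and axes, notch on the +x edge).
- jig: Blue loading plate, fixed, 100 (x) x 364 (y) x 12 mm; origin: centre of its underside; z up, x away from the robot. Four posts 90 mm apart along y, each with one orange locating pin beside it, 8 mm across, 29 mm from the post's axis, on its -x, +y or -y side. Which side differs from start to start and is not reported; it is the same at all posts. Flat black plugs fill the unused holes.
- seat_1 (a point): Middle of the top of the leftmost (+y) seat pad, at the post's foot, 18 mm above the bench; axes as the plate; a seated blank has its origin here. Pad 40 mm across; round post 16 mm across, 30 mm high from the pad, its last 12 mm tapered to 5 mm across.
- seat_2 (a point): The same point at the second post from the left. Here and at the others the pin's top is 14 mm above the pad: a blank goes down only with its notch over the pin (about 8 deg or 4 mm of play); turned wrongly, its underside stops on the pin, 14 mm too high.
- seat_3 (a point): The same point at the third post from the left.
- seat_4 (a point): The same point at the rightmost (-y) post.
- counter: Grey batch counter, fixed: housing 90 (x) x 170 (y) x 46 mm, foot flange 110 x 182 x 6 mm; origin: centre of its underside; z up, x away from the robot. Three thumbwheels stand half out of its top on one axis along y, 46 mm above the bench, at y = +50 (left), 0, -50 mm. Each: six-sided white drum 22 mm wide, flats 22 mm from the axis, a fin at each corner.
- wheel_left (a joint): Left (+y) thumbwheel, rad; wanted: five dots. Growing values roll its top away from the robot (+x). 0: one dot squarely on top; each 1.047 more brings the next face: two dots 1.047, three 2.094, four 3.142, five 4.189, six 5.236. Stops at -0.25 and 5.5, no full turn. Friction (about 1.2 N at a fin tip) holds it where left; no clicks.
- wheel_mid (a joint): Middle thumbwheel, values as wheel_left; wanted: two dots. Every wheel has six radial fins 4 mm thick, 22 mm wide, tips 42 mm from the axis, at the drum's corners (30 deg either side of each face's middle): push a fin along x with a fingertip to roll the wheel.
- wheel_right (a joint): Right (-y) thumbwheel, values as wheel_left; wanted: four dots. Fins are blue, but one on each wheel is red: the one on the far (+x) side of the one-dot face when that is on top, between it and the six.
- paste_tin: Open metal tin of pink paste, 65 mm across, 28 mm high, a bystander; origin: centre of its underside.
- glue_bottle: Small white bottle with red cap, 32 mm across, 92 mm high, a bystander; origin: centre of its underside.
- oil_can: Yellow oil can, 56 mm across, 125 mm high, a bystander at the back; origin: centre of its underside.

How it is judged (in metres and radians):
At the end, for the whole second after the job is handed in: Every blank present sits on a post of the loading plate: its origin within 7 mm (horizontally) and 3 mm (height) of one of the seat points, upright within 0.07 rad, at rest. The wheels stand within 0.2 rad of 4.189 (left, five dots), 1.047 (middle, two) and 3.142 (right, four) (((horizontal distance between blank_1 and seat_1 below 0.007 m and z of blank_1 in the frame of seat_1 between -0.003 and 0.003 m) or (horizontal distance between blank_1 and seat_2 below 0.007 m and z of blank_1 in the frame of seat_2 between -0.003 and 0.003 m) or (horizontal distance between blank_1 and seat_3 below 0.007 m and z of blank_1 in the frame of seat_3 between -0.003 and 0.003 m) or (horizontal distance between blank_1 and seat_4 below 0.007 m and z of blank_1 in the frame of seat_4 between -0.003 and 0.003 m)) and angle between each of blank_1, blank_2, blank_3, blank_4's own z axis and vertical below 0.07 rad and linear speed of each of blank_1, blank_2, blank_3, blank_4 below 0.02 m/s and ((horizontal distance between blank_2 and seat_1 below 0.007 m and z of blank_2 in the frame of seat_1 between -0.003 and 0.003 m) or (horizontal distance between blank_2 and seat_2 below 0.007 m and z of blank_2 in the frame of seat_2 between -0.003 and 0.003 m) or (horizontal distance between blank_2 and seat_3 below 0.007 m and z of blank_2 in the frame of seat_3 between -0.003 and 0.003 m) or (horizontal distance between blank_2 and seat_4 below 0.007 m and z of blank_2 in the frame of seat_4 between -0.003 and 0.003 m)) and ((horizontal distance between blank_3 and seat_1 below 0.007 m and z of blank_3 in the frame of seat_1 between -0.003 and 0.003 m) or (horizontal distance between blank_3 and seat_2 below 0.007 m and z of blank_3 in the frame of seat_2 between -0.003 and 0.003 m) or (horizontal distance between blank_3 and seat_3 below 0.007 m and z of blank_3 in the frame of seat_3 between -0.003 and 0.003 m) or (horizontal distance between blank_3 and seat_4 below 0.007 m and z of blank_3 in the frame of seat_4 between -0.003 and 0.003 m)) and ((horizontal distance between blank_4 and seat_1 below 0.007 m and z of blank_4 in the frame of seat_1 between -0.003 and 0.003 m) or (horizontal distance between blank_4 and seat_2 below 0.007 m and z of blank_4 in the frame of seat_2 between -0.003 and 0.003 m) or (horizontal distance between blank_4 and seat_3 below 0.007 m and z of blank_4 in the frame of seat_3 between -0.003 and 0.003 m) or (horizontal distance between blank_4 and seat_4 below 0.007 m and z of blank_4 in the frame of seat_4 between -0.003 and 0.003 m)) and value of joint wheel_left between 3.989 and 4.389 rad and value of joint wheel_mid between 0.847 and 1.247 rad and value of joint wheel_right between 2.942 and 3.342 rad); the robot touches nothing.
It fails at once if a bystander (tin, glue bottle or oil can) is pushed more than 40 mm or knocked over (distance of any of paste_tin, glue_bottle, oil_can from where it was at the start of the episode above 0.04 m or angle between any of paste_tin, glue_bottle, oil_can's own z axis and vertical above 0.6 rad).
Of blank_1, blank_2, blank_3, blank_4 only 3 to 4 are there at a start; the rules pass over those that are not, and their reading is None.
At some moment in a run one of blank_1, blank_2, blank_3, blank_4 may be knocked a few centimetres aside while the robot is not near it.
Once in a run the grip may slacken for a moment while it holds something.
It also fails if it takes over 210 s, if anything falls off the work surface, if the arm or the gripper's body presses on something with over 40 N, if the wrist force passes 120 N, or if a joint passes its speed limit or range.

ROBOT

A 6-joint arm with a two-finger parallel gripper is mounted at the origin on a cart in front of the work surface, level with it; the furniture and walls round the work are solid. World frame = base frame: x ahead of the robot, y to its left, z up, the work surface at z = 0. Lengths are in m, angles in degrees, forces in N, time in s.
With the tool pointing down it reaches from about 0.25 to 0.725 m from the base axis. Payload 9.7 kg.
Tool frame: the origin (TCP) lies at the very end of the fingers, on their centre line; the grasp point (between the pads) lies 19 mm behind it (bot.grip_point_offset is the z of the grasp point in the tool frame, in m); z points along the fingers, x is the direction in which the jaws open and shut, and the axes are right-handed (so a half turn about z gives the same grasp; the last joint's range is limited). The gripper opens to 85 mm and grips with 20 to 120 N. Pads are 22 mm wide; open, the fingers measure 114 mm over their backs; the gripper's body (76 mm by 85 mm) begins 54 mm behind the grasp point. The pads swing forward as they close: fully open they stand 13 mm farther back than shut.
Start: joints at [67.666, 4.979, 10.078, 95.1, 0, 90], TCP at [0.209, 0.509, 0.231] pointing down, gripper open.
Joint ranges: [-179.16, 179.16], [-48.56, 103.87], [-65.8, 70.77], [-126.05, 130.52], [-82.76, 87.17], [-180, 180]. Speed limits (degrees/s): [127.2, 127.2, 147.25, 180, 180, 180].

INTERFACE

Orientations are given as [roll, pitch, yaw] about the fixed x, y, z axes, in that order (R = Rz(yaw) Ry(pitch) Rx(roll)).
In Python, from workcell import get_obs, viewer, job_done, bot gives the robot as it stands.
- The arm moves only by the shell command python3 -m handwheel 'ROWS' [FORCE]. ROWS is JSON, a list of rows, each a list of 5 numbers: the closure, from 0 (fully open) to 1 (shut), then the shift along the world's x, y, z in m, then the turn about the world's z in degrees. A call has 1 to 5 rows; each row is the pose to reach, as a shift and turn from the pose measured when the call began; what a row does not reach only later rows make up. A row lasts 1/10 s, in which the tool goes at most 50 mm and 8.59 degrees, less where a joint would pass 70% of its speed; a pose out of reach is approached as far as the arm can. A call with a gripper value outside its range is refused whole. The fingers move at their own pace and stop on an object; FORCE is the grip in N (left out, the last holds). Time passes only in rows, so rows that repeat a pose let the fingers close. It gives the time, the measured TCP pose, the force and the opening at its end, in the units of the state.
- get_obs(): the state, without advancing time (a new reading comes with each control period).
- viewer.camera(name): name is "side" or "top" or "wrist"; returns a dict with "color" (480x640x3 uint8, blue, green, red), "K" (3x3 intrinsics, pixels), "origin" and "orientation" of the camera in the world. Camera axes: x right, y down, z forward; pixel columns grow to the right and rows downward; lengths in m; the calibration is good to about 2 mm. A picture is of the moment at which its call begins. There is no depth.
- job_done(): hands the job in, once; it reports no verdict.
The state is a dict: "time": time; "q": joint angles; "qd": joint speeds; "joint_efforts": joint torques, N m; "ee_pos": TCP position; "tcp_rot": TCP orientation; "wrist_force": force on the tool from outside, world axes, zero at the start; "torque": the same for the moment, N m; "opening": finger opening in m.
Only numpy, scipy, OpenCV 4.12 (cv2) and the standard library are available. Lean on these libraries where they do the work, as an engineer would, in place of code of your own. Each camera call takes 0.05 s, during which the arm holds its last target.

## Working session

There is one attempt and no reset: what is moved stays moved. The work goes in short steps, Python scripts to look and compute and a shell command to move; the robot and the scene stay as the last step left them, time stands still between calls to the robot, and variables do not carry over. Pictures are saved under pics/ and viewed, and the job is handed in when it is done.

```bash
ls; mkdir -p pics; python3 - <<'E'
from workcell import get_obs, viewer, bot
import cv2
o=get_obs(); print({k:o[k] for k in o})
for n in ("side","top","wrist"):
    c=viewer.camera(n); cv2.imwrite(f"pics/a_{n}.png",c["color"]); print(n,c["K"],c["origin"],c["orientation"])
print(bot.grip_point_offset)
E
```

```text
pics
{'time': 0.0, 'q': array([ 6.76669946e+01,  5.01188063e+00,  1.00350599e+01,  9.51003445e+01,
       -1.02138809e-03,  9.00003167e+01]), 'qd': array([-0.01089761,  0.00294055,  0.02189616, -0.00186612, -0.05677859,
       -0.01938685]), 'joint_efforts': array([ 1.35279628e-03, -5.20387244e+01,  4.64800966e+01,  1.61686511e-02,
        1.67364574e-04, -2.54267621e-05]), 'ee_pos': array([0.20891103, 0.50852974, 0.23058101]), 'tcp_rot': array([1.79998978e+02, 7.71652662e-02, 6.76666779e+01]), 'wrist_force': array([-1.15450295, -0.87307551, -0.13335498]), 'torque': array([-0.0403558 ,  0.04827527,  0.02150292]), 'opening': 0.08512151650401843}
side [[539.8137319    0.         315.94903487]
 [  0.         539.8137319  226.82760738]
 [  0.           0.           1.        ]] [ 0.51594173 -1.21198405  0.6930801 ] [-118.2345505     1.1370921    -1.78017387]
top [[567.03058608   0.         316.18572696]
 [  0.         567.03058608 241.90042664]
 [  0.           0.           1.        ]] [0.40448103 0.00373309 1.65653993] [-175.90192699    0.49817718  -91.28864313]
wrist [[346.16272085   0.         318.05806321]
 [  0.         346.16272085 241.04533634]
 [  0.           0.           1.        ]] [0.1394679  0.53829526 0.37369099] [1.62673609e+02 5.38598468e-02 6.76930372e+01]
-0.0187
```

View pics/a_top.png

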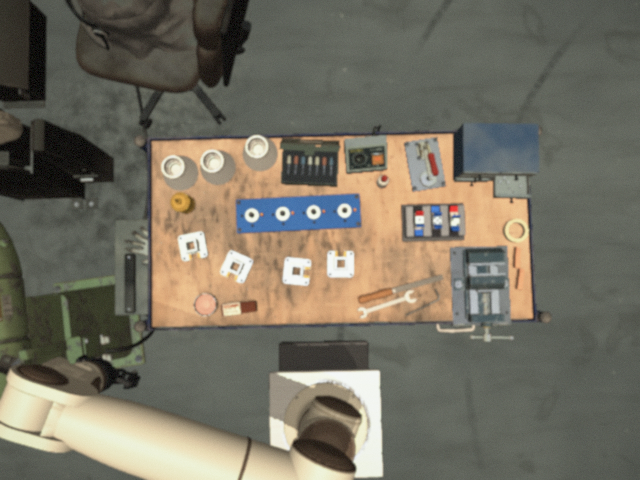

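View pics/a_side.png

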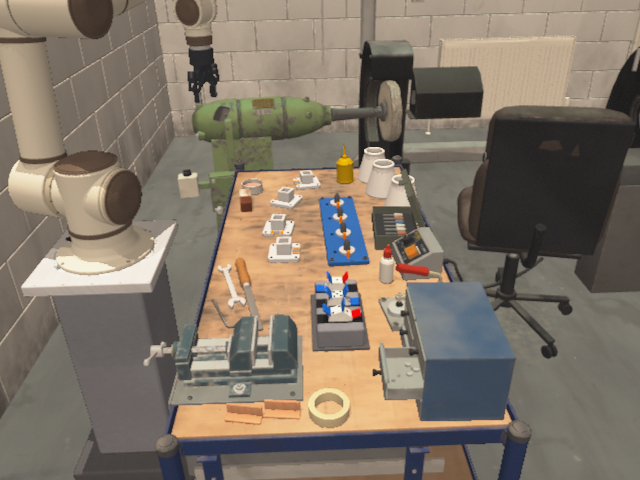

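View pics/a_wrist.png

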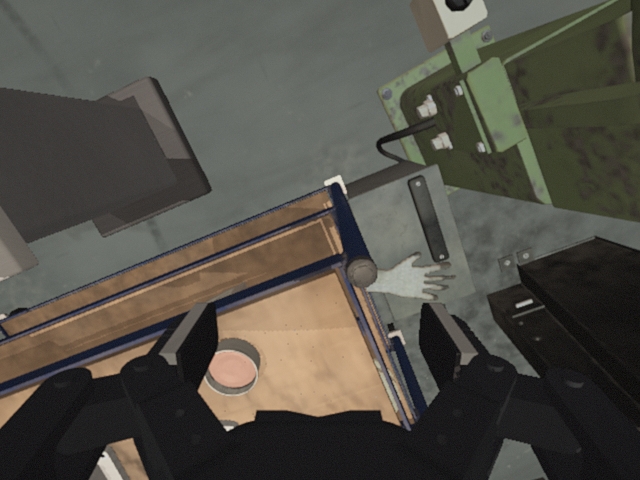

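The top picture shows four blanks at about (192,246), (237,266), (297,271) and (341,264). The plate runs from (237,215) to (360,212), and the counter is near (433,222). I'll zoom in next.

```bash
cat > h.py <<'E'
import numpy as np, cv2
from scipy.spatial.transform import Rotation as R
from workcell import get_obs, viewer, bot
def ray(c,uv):
    d=np.linalg.inv(c["K"])@np.array([uv[0],uv[1],1.]); return R.from_euler('xyz',c["orientation"],degrees=True).as_matrix()@d
def onz(c,uv,z):
    d=ray(c,uv); o=np.array(c["origin"]); return o+d*(z-o[2])/d[2]
def proj(c,p):
    q=R.from_euler('xyz',c["orientation"],degrees=True).as_matrix().T@(np.array(p)-c["origin"]); q=c["K"]@q; return q[:2]/q[2]
def tri(c1,u1,c2,u2):
    d1,d2=ray(c1,u1),ray(c2,u2); o1,o2=np.array(c1["origin"]),np.array(c2["origin"])
    A=np.stack([d1,-d2],1); s=np.linalg.lstsq(A,o2-o1,rcond=None)[0]
    a,b=o1+s[0]*d1,o2+s[1]*d2; return (a+b)/2,np.linalg.norm(a-b)
def crop(img,x0,y0,w,h,k,name):
    cv2.imwrite(name,cv2.resize(img[y0:y0+h,x0:x0+w],None,fx=k,fy=k,interpolation=cv2.INTER_CUBIC))
E
python3 - <<'E'
import cv2
from h import crop
t=cv2.imread('pics/a_top.png'); s=cv2.imread('pics/a_side.png')
crop(t,160,180,210,140,3.8,'pics/b_top1.png')
crop(t,380,180,100,75,8,'pics/b_top2.png')
crop(s,230,160,160,200,3,'pics/b_side.png')
E
```

```text
(no output)
```

View pics/b_top1.png

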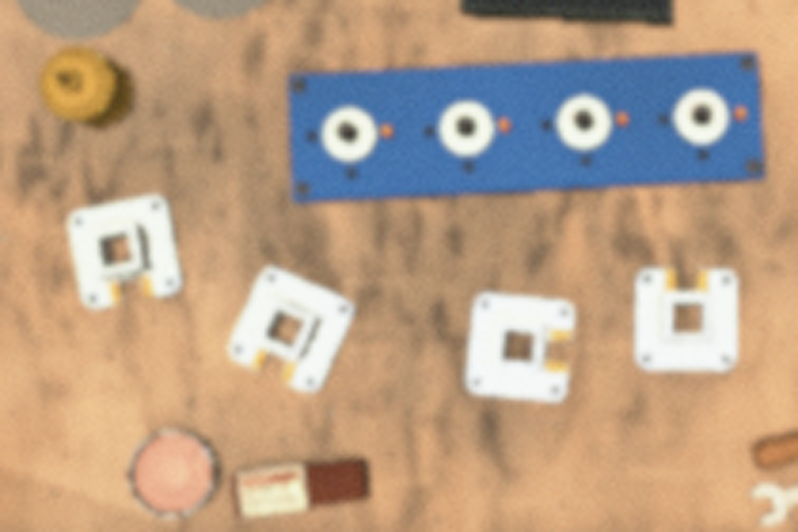

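View pics/b_top2.png

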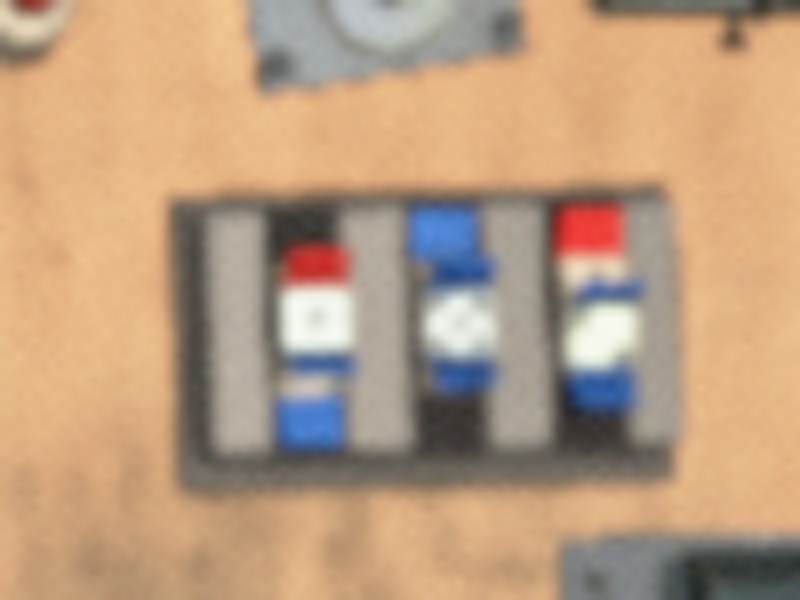

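View pics/b_side.png

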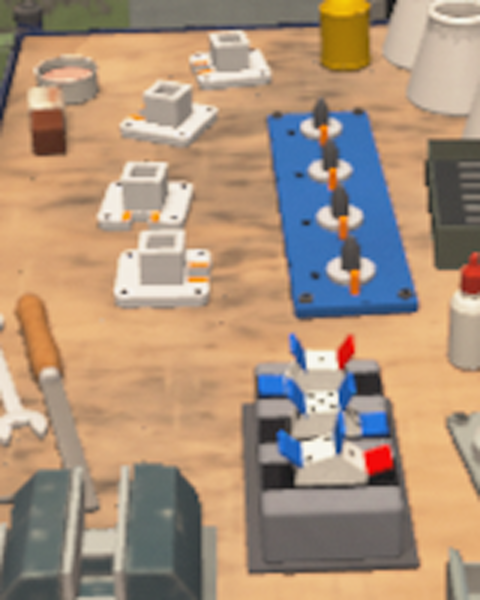

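Pins are on the -y side of every post and four blanks are present. The wheels look like left ≈1 dot, mid ≈5 dots, and right between two faces. Next I'll measure with masks.

```bash
cat >> h.py <<'E'
def comps(mask,amin):
    n,l,s,ce=cv2.connectedComponentsWithStats(mask.astype(np.uint8)); 
    return [(s[i,4],ce[i],(l==i)) for i in range(1,n) if s[i,4]>=amin]
E
python3 - <<'E'
from h import *
c=viewer.camera("top"); im=c["color"].astype(int); b,g,r=im[...,0],im[...,1],im[...,2]
hsv=cv2.cvtColor(c["color"],cv2.COLOR_BGR2HSV)
# plate
blue=(hsv[...,0]>100)&(hsv[...,0]<125)&(hsv[...,1]>120)&(hsv[...,2]>70)
roi=np.zeros(blue.shape,bool); roi[180:240,225:370]=1
cs=cv2.convexHull(np.argwhere(blue&roi)[:,::-1].astype(np.int32)); rc=cv2.minAreaRect(cs); print("plate rect",rc)
P=[onz(c,p,0.012) for p in cv2.boxPoints(rc)]; print(np.round(P,4), np.round(np.mean(P,0),4))
white=(hsv[...,1]<60)&(hsv[...,2]>170)
roi=np.zeros(blue.shape,bool); roi[195:290,165:370]=1
for a,ce,m in comps(white&roi,40):
    pts=np.argwhere(m)[:,::-1].astype(np.int32); h=cv2.convexHull(pts); rc=cv2.minAreaRect(h)
    M=cv2.moments(h); z=0.018 if a<250 else 0.010
    print(a,np.round(ce,1),"hull",np.round((M['m10']/M['m00'],M['m01']/M['m00']),1),"rect",np.round(rc[0],1),np.round(rc[1],1),round(rc[2],1),"xyz",np.round(onz(c,rc[0],z),4))
org=(hsv[...,0]>2)&(hsv[...,0]<14)&(hsv[...,1]>130)&(hsv[...,2]>150)
roi[:]=0; roi[195:230,237:362]=1
for a,ce,m in comps(org&roi,2): print("pin",a,np.round(ce,1),np.round(onz(c,ce,0.032),4))
yel=(hsv[...,0]>15)&(hsv[...,0]<30)&(hsv[...,1]>110)&(hsv[...,2]>190)
roi[:]=0; roi[230:290,170:370]=1
for a,ce,m in comps(yel&roi,3): print("yel",a,np.round(ce,1),np.round(onz(c,ce,0.010),4))
for n,uv,z in (("tin",(205,304),.028),("glue",(383,180),.092),("oil",(181,202),.125)): print(n,np.round(onz(c,uv,z),3))
E
```

```text
plate rect ((297.8054504394531, 213.10972595214844), (31.860200881958008, 122.04753875732422), 87.1375961303711)
[[ 0.6502  0.2471  0.012 ]
 [ 0.6597 -0.1099  0.012 ]
 [ 0.5662 -0.1119  0.012 ]
 [ 0.5566  0.2436  0.012 ]] [0.6082 0.0672 0.012 ]
154 [344.1 210.3] hull [344.1 210.2] rect [344.3 210.3] [13.4 14.1] 45.0 xyz [ 0.6125 -0.0683  0.018 ]
153 [313.2 212. ] hull [313.1 211.9] rect [313. 212.] [14. 14.] 90.0 xyz [0.6095 0.0226 0.018 ]
151 [282.3 213.4] hull [282.2 213.2] rect [282.3 213.3] [13.4 14.1] 45.0 xyz [0.608  0.1122 0.018 ]
151 [251.6 214.9] hull [251.6 214.8] rect [252. 215.] [14. 14.] 0.0 xyz [0.6049 0.2003 0.018 ]
605 [192.3 244.6] hull [192.5 245.8] rect [192.5 245.6] [27.3 27.8] 78.7 xyz [0.5203 0.3761 0.01  ]
650 [236.8 265.2] hull [236.1 266.2] rect [236.1 266.2] [27.7 28. ] 24.4 xyz [0.4572 0.2496 0.01  ]
637 [340.  264.7] hull [340.2 263.4] rect [340.5 263.5] [27. 27.] 90.0 xyz [ 0.4583 -0.0537  0.01  ]
653 [295.2 270.8] hull [296.3 270.8] rect [296.3 271. ] [27.8 28.2] 6.3 xyz [0.4395 0.0749 0.01  ]
yel 9 [336.6 252.8] [ 0.4897 -0.0431  0.01  ]
yel 7 [343.6 253.3] [ 0.4877 -0.0634  0.01  ]
yel 7 [190.4 256.7] [0.488  0.3824 0.01  ]
yel 9 [197.8 256.1] [0.4892 0.361  0.01  ]
yel 6 [307.  268.5] [0.446  0.0438 0.01  ]
yel 7 [228.4 274.3] [0.4344 0.2722 0.01  ]
yel 8 [306.2 275.4] [0.4261 0.0464 0.01  ]
yel 5 [234.8 277.8] [0.4238 0.2539 0.01  ]
tin [0.351 0.337 0.028]
glue [ 0.685 -0.175  0.092]
oil [0.632 0.381 0.125]
```

```bash
python3 -m handwheel '[[0,0.02,-0.04,0.02,5],[0,0.05,-0.085,0.04,10],[0,0.075,-0.125,0.06,15],[0,0.1,-0.165,0.07,22],[0,0.12,-0.205,0.07,22]]'
```

```text
time: 0.7
ee_pos: [0.3292, 0.3037, 0.3022]
tcp_rot: [179.9, -0.0, 89.9]
wrist_force: [0.9, -0.5, 0.6]
opening: 0.0851
```

```bash
python3 -m handwheel '[[0,0.025,-0.04,0,0],[0,0.05,-0.08,0,0],[0,0.075,-0.12,0,0],[0,0.1,-0.16,0,0],[0,0.12,-0.20,0,0]]'
python3 - <<'E'
from h import *
print(get_obs()["q"])
c=viewer.camera("wrist"); cv2.imwrite("pics/c_wrist.png",c["color"]); print(c["origin"],c["orientation"])
E
```

```text
time: 1.2
ee_pos: [0.45, 0.1018, 0.302]
tcp_rot: [179.9, -0.0, 89.9]
wrist_force: [0.6, 0.6, -0.4]
opening: 0.0856
[ 1.27338561e+01 -4.99233546e+00  8.11209211e+00  1.02998471e+02
  1.43228665e-02  1.28078824e+01]
[0.37452109 0.10255381 0.44489733] [ 1.62572541e+02 -2.27519716e-02  8.99529457e+01]
```

View pics/c_wrist.png

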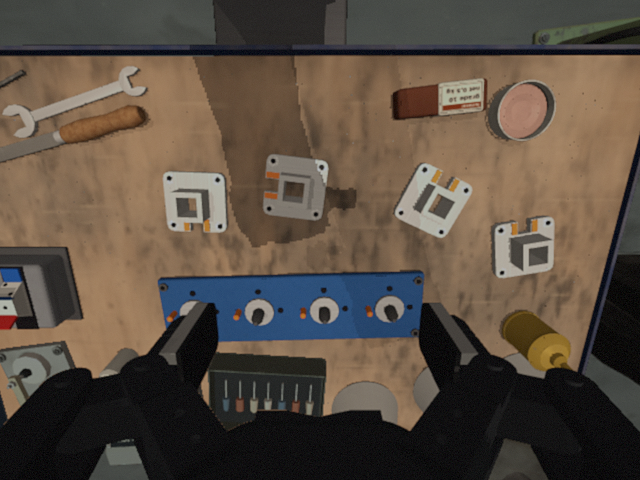

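```bash
cat > m.py <<'E'
from h import *
import sys
# undistorted measurement: print plate-top contour corners of each blank & pads in a wrist picture
def blanks(c,z=0.010,lo=None,verbose=True):
    hsv=cv2.cvtColor(c["color"],cv2.COLOR_BGR2HSV)
    m=((hsv[...,1]<55)&(hsv[...,2]>75)).astype(np.uint8)
    return hsv,m
def yellow(c):
    hsv=cv2.cvtColor(c["color"],cv2.COLOR_BGR2HSV)
    return (hsv[...,0]>8)&(hsv[...,0]<25)&(hsv[...,1]>170)
E
python3 - <<'E'
from m import *
c=viewer.camera("wrist")
crop(c["color"],150,140,250,120,3.2,'pics/d1.png'); crop(c["color"],380,140,190,150,4,'pics/d2.png'); crop(c["color"],150,260,290,90,2.7,'pics/d3.png')
E
```

```text
(no output)
```

View pics/d1.png

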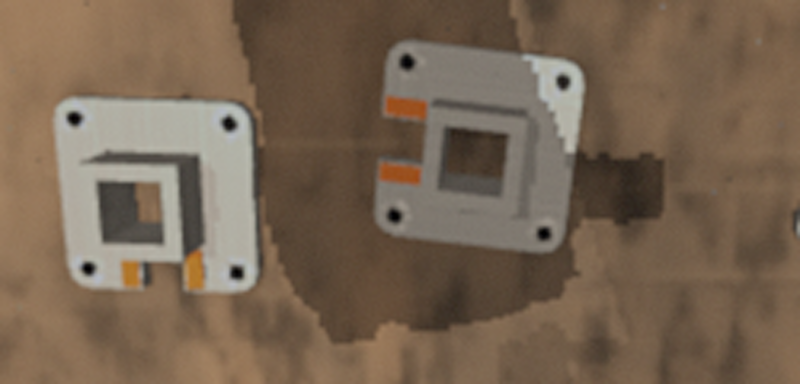

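View pics/d2.png

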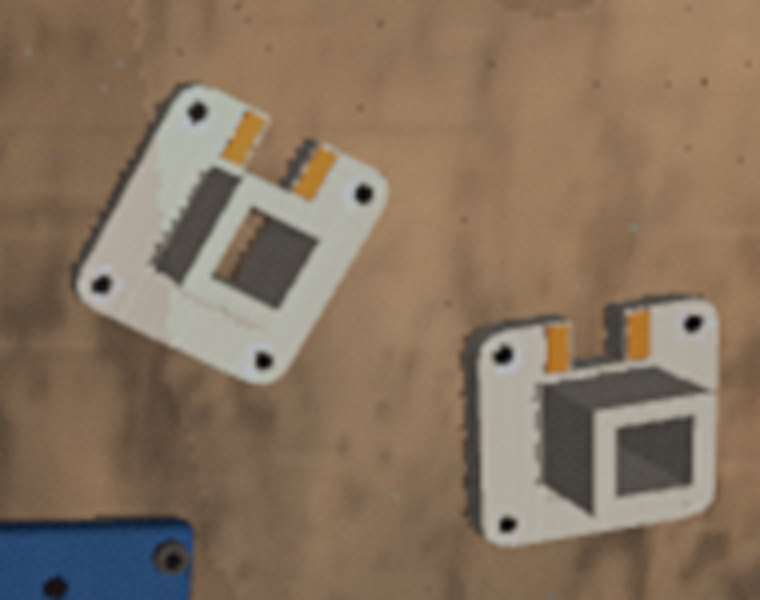

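View pics/d3.png

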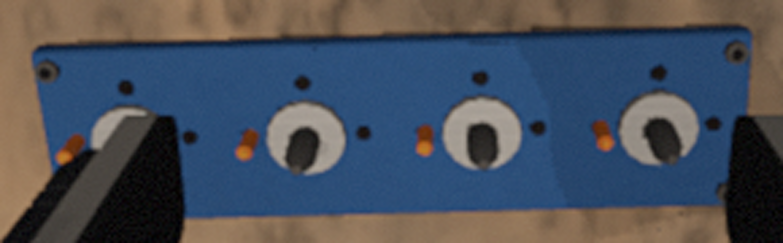

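```bash
python3 - <<'E'
from m import *
c=viewer.camera("wrist")
def f(pts,k,ox,oy,z): return np.array([onz(c,((u+.5)/k-.5+ox,(v+.5)/k-.5+oy),z) for u,v in pts])
def ang(v): return np.degrees(np.arctan2(v[1],v[0]))
H={"D":f([(75,118),(229,123),(88,268),(236,271)],3.2,150,140,.01),"C":f([(407,62),(563,82),(394,215),(544,233)],3.2,150,140,.01),
"B":f([(198,112),(364,193),(101,285),(263,360)],4,380,140,.01),"A":f([(503,355),(693,323),(507,524)],4,380,140,.01)}
for n,p in H.items():
    ctr=p.mean(0) if len(p)==4 else (p[1]+p[2])/2
    e=p[1]-p[0]; e2=p[2]-p[0]
    print(n,np.round(ctr,4),"edges",np.linalg.norm(e),np.linalg.norm(e2),"edge ang",ang(e),ang(e2))
pa=f([(306,139),(482,133),(659,128)],2.7,150,260,.018); print("pads",np.round(pa,4))
px=f([(125,87),(303,83),(480,77),(658,72)],2.7,150,260,.012); print("-x plug",np.round(px,4), ang(px[3]-px[0]))
py=f([(189,136),(363,132),(539,127),(713,124)],2.7,150,260,.012); print("+y plug",np.round(py,4))
E
```

```text
D [ 0.4574 -0.0513  0.01  ] edges 0.05971132319166009 0.060150405611903 edge ang 87.81037824875993 -2.5032889357460517
C [0.4395 0.0761 0.01  ] edges 0.060215814074984705 0.059961531608021625 edge ang 82.49661993382786 -7.341936997271671
B [0.4571 0.2515 0.01  ] edges 0.05989344282019312 0.06022222718784532 edge ang 65.02489362932134 -25.73439989087179
A [0.52   0.3785 0.01  ] edges 0.06049920478429249 0.060129012532357556 edge ang 99.84845705191454 10.107910400921531
pads [[0.6098 0.0234 0.018 ]
 [0.6069 0.1133 0.018 ]
 [0.6046 0.2033 0.018 ]]
-x plug [[ 0.583  -0.0682  0.012 ]
 [ 0.5813  0.0225  0.012 ]
 [ 0.5785  0.1123  0.012 ]
 [ 0.5762  0.2023  0.012 ]] 91.43867715317619
+y plug [[ 0.611  -0.0381  0.012 ]
 [ 0.6092  0.052   0.012 ]
 [ 0.6069  0.1428  0.012 ]
 [ 0.6057  0.2324  0.012 ]]
```

```bash
python3 -m handwheel '[[0,0.012,0.045,-0.01,3],[0,0.025,0.09,-0.02,6],[0,0.04,0.135,-0.03,8],[0,0.05,0.18,-0.04,10],[0,0.06,0.225,-0.05,10]]' && python3 -m handwheel '[[0,0.01,0.045,-0.03,0],[0,0.01,0.052,-0.06,0],[0,0.01,0.052,-0.10,0],[0,0.01,0.052,-0.10,0]]'
python3 - <<'E'
from h import *
c=viewer.camera("wrist"); cv2.imwrite("pics/e.png",c["color"])
E
```

```text
time: 1.85
ee_pos: [0.509, 0.3296, 0.2513]
tcp_rot: [180.0, -0.0, 99.8]
wrist_force: [1.0, -1.6, 0.2]
opening: 0.0851
time: 2.25
ee_pos: [0.5155, 0.3816, 0.1445]
tcp_rot: [-179.5, 0.2, 100.0]
wrist_force: [-0.2, -0.7, -1.2]
opening: 0.0854
```

View pics/e.png

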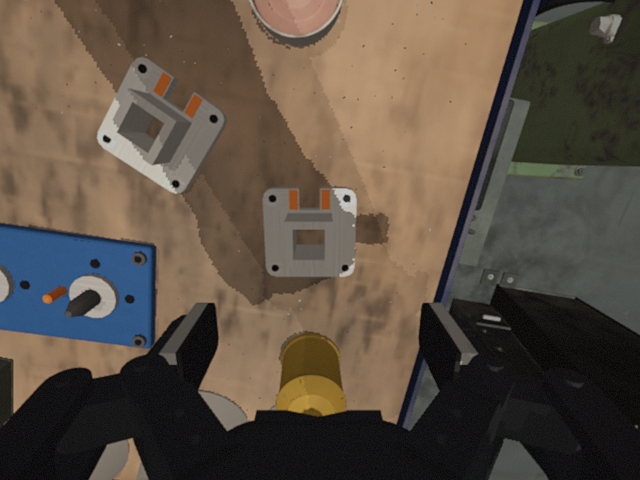

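Blank A is at about (309,234), square to the jaws. I'll check its centre against the pose.

```bash
python3 - <<'E'
from h import *
c=viewer.camera("wrist"); o=get_obs(); print(o["ee_pos"],o["tcp_rot"])
p=np.array([onz(c,u,.01) for u in [(271,199),(346,197),(271,270),(346,268)]]); print(p.mean(0), p)
b=np.array([onz(c,u,.04) for u in [(293,230),(325,230),(326,258),(293,258)]]); print("bore",b.mean(0))
e=p[1]-p[0]; print(np.degrees(np.arctan2(e[1],e[0])))
E
```

```text
[0.51804652 0.38209154 0.15193039] [-1.79992332e+02 -7.42335445e-03  9.98863955e+01]
[0.52452627 0.37521106 0.01      ] [[0.49982341 0.33985294 0.01      ]
 [0.48751797 0.40026193 0.01      ]
 [0.56200532 0.34822131 0.01      ]
 [0.54875837 0.41250807 0.01      ]]
bore [0.52327932 0.37649759 0.04      ]
101.51374638002244
```

```bash
cat >> m.py <<'E'
def holes(c,box,z=0.010):
    x0,y0,x1,y1=box; g=cv2.cvtColor(c["color"],cv2.COLOR_BGR2GRAY)
    out=[]
    bl=cv2.morphologyEx(g,cv2.MORPH_BLACKHAT,np.ones((13,13)))
    for a,ce,m in comps((bl[y0:y1,x0:x1]>60)&(g[y0:y1,x0:x1]<75),6):
        ys,xs=np.where(m)
        if a<120 and np.ptp(xs)<14 and np.ptp(ys)<14: out.append((a,np.array(ce)+[x0,y0]))
    return [(a,np.round(u,1),np.round(onz(c,u,z),4)) for a,u in out]
E
python3 - <<'E'
from m import *
c=viewer.camera("wrist"); cv2.imwrite("pics/e2.png",c["color"])
for h in holes(c,(255,180,365,285)): print(*h)
E
```

```text
37 [272.1 192.1] [0.4964 0.3404 0.01  ]
30 [345.  191.7] [0.4857 0.3996 0.01  ]
31 [275.1 260.4] [0.5556 0.351  0.01  ]
27 [343.5 260.1] [0.545  0.4101 0.01  ]
```

```bash
python3 -m handwheel '[[0,0.002,-0.0065,-0.04,0.3],[0,0.002,-0.0065,-0.085,0.3],[0,0.002,-0.0065,-0.12,0.3],[0,0.002,-0.0065,-0.141,0.3],[0,0.002,-0.0065,-0.142,0.3]]' && python3 -m handwheel '[[0.3,0,0,0,0],[0.7,0,0,0,0],[0.7,0,0,0,0],[0.7,0,0,0,0],[0.7,0,0,0,0]]' 60
```

```text
time: 2.9
ee_pos: [0.5209, 0.3754, 0.0116]
tcp_rot: [179.9, -0.1, 100.1]
wrist_force: [-0.6, -0.4, 0.7]
opening: 0.0852
time: 3.4
ee_pos: [0.5218, 0.3761, 0.0138]
tcp_rot: [179.7, -0.1, 100.1]
wrist_force: [-0.8, -0.4, 6.5]
opening: 0.0348
```

```bash
python3 -m handwheel '[[0.7,0,0,0.04,0],[0.7,0,0,0.085,0],[0.7,0.01,-0.02,0.1,8],[0.7,0.025,-0.05,0.1,16],[0.7,0.04,-0.08,0.1,24]]' && python3 -m handwheel '[[0.7,0.01,-0.02,0,8.5],[0.7,0.02,-0.04,0,17],[0.7,0.03,-0.06,0,25],[0.7,0.04,-0.08,0,33.5],[0.7,0.042,-0.09,0,42]]'
```

```text
time: 3.9
ee_pos: [0.5625, 0.2958, 0.1153]
tcp_rot: [179.6, -0.1, 124.5]
wrist_force: [1.0, -0.1, -3.1]
opening: 0.0352
time: 4.4
ee_pos: [0.6053, 0.2042, 0.1156]
tcp_rot: [179.6, -0.1, 166.8]
wrist_force: [-0.5, 0.4, -2.1]
opening: 0.0354
```

```bash
python3 -m handwheel '[[0.7,0,0,0,8],[0.7,0,0,0,15],[0.7,0,0,0,15],[0.7,0,0,0,15]]'; python3 - <<'E'
from h import *
c=viewer.camera("wrist"); cv2.imwrite("pics/f.png",c["color"]); s=viewer.camera("side"); crop(s["color"],240,140,200,150,4,"pics/f_s.png")
o=get_obs(); print(o["ee_pos"],o["tcp_rot"],o["wrist_force"],o["q"])
E
```

```text
time: 4.8
ee_pos: [0.6053, 0.2042, 0.1158]
tcp_rot: [179.6, -0.1, -178.4]
wrist_force: [0.5, -0.1, -2.4]
opening: 0.035
[0.60524526 0.20429271 0.11574509] [ 1.79612830e+02 -9.58536645e-02 -1.78354586e+02] [ 0.4454344   0.49270206 -1.67478218] [ 18.47372597  16.43977928  10.48827854  84.02815877   0.39833994
 -73.1712937 ]
```

View pics/f.png

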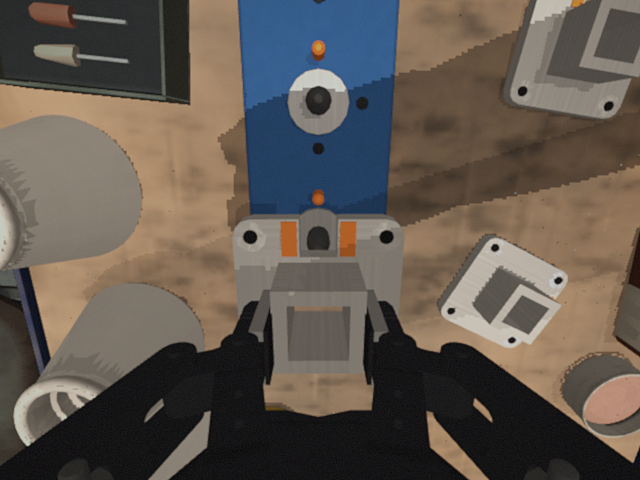

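View pics/f_s.png

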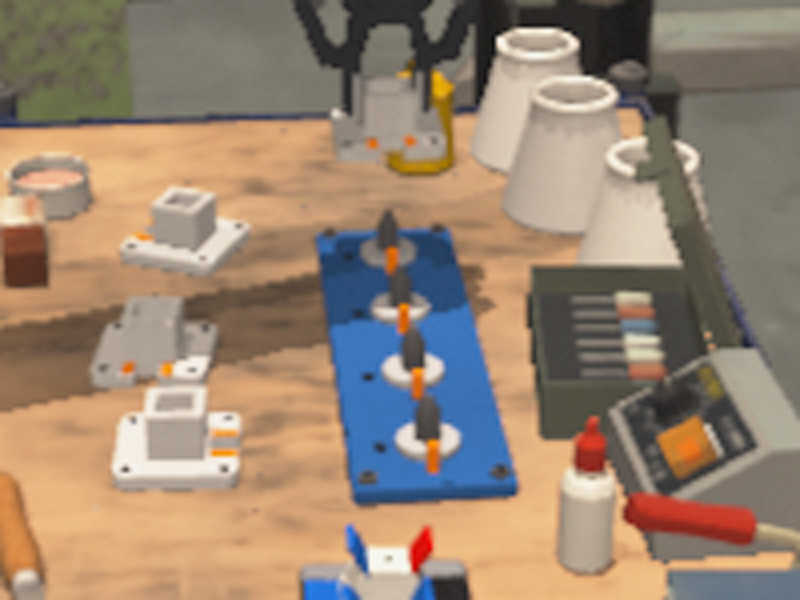

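```bash
python3 - <<'E'
from h import *
c=viewer.camera("wrist")
a=onz(c,(250,237),.112);b=onz(c,(386,237),.112); print(a,b,np.linalg.norm(a-b),(a+b)/2+np.array([0,.03,0]))
print("pad2",onz(c,(318,102),.018),"pin1",onz(c,(318,198),.032),"pin2",onz(c,(318,47),.032),"post2 top",onz(c,(318,100),.048))
E
python3 -m handwheel '[[0.7,0,-0.001,-0.03,0],[0.7,0,-0.001,-0.05,0],[0.7,0,-0.001,-0.06,0],[0.7,0,-0.001,-0.07,0],[0.7,0,-0.001,-0.072,0]]'
```

```text
[0.6369182  0.17387077 0.112     ] [0.57687759 0.17212186 0.112     ] 0.06006607007635028 [0.60689789 0.20299631 0.112     ]
pad2 [0.60869921 0.11054159 0.018     ] pin1 [0.6069519  0.17049125 0.032     ] pin2 [0.60954243 0.08180484 0.032     ] post2 top [0.60867283 0.11172518 0.048     ]
time: 5.45
ee_pos: [0.605, 0.2033, 0.043]
tcp_rot: [179.6, -0.1, -178.3]
wrist_force: [0.2, -0.6, -2.2]
opening: 0.0351
```

```bash
python3 -m handwheel '[[0.7,0.0005,-0.002,-0.004,0],[0.7,0.0005,-0.0025,-0.007,0],[0.7,0.0005,-0.0025,-0.010,0],[0.7,0.0005,-0.0025,-0.010,0]]'
```

```text
time: 5.85
ee_pos: [0.6054, 0.2007, 0.0328]
tcp_rot: [179.6, -0.2, -178.3]
wrist_force: [0.2, 0.0, -2.2]
opening: 0.0348
```

```bash
python3 -m handwheel '[[0.3,0,0,0,0],[0.2,0,0,0,0],[0.2,0,0,0,0],[0.2,0,0,0.02,0],[0.2,0,0,0.06,0]]';  python3 -m handwheel '[[0.1,0,-0.03,0.05,0],[0,-0.03,-0.06,0.10,0],[0,-0.06,-0.06,0.10,0],[0,-0.06,-0.06,0.10,0]]'
python3 - <<'E'
from h import *
c=viewer.camera("wrist"); cv2.imwrite("pics/g.png",c["color"]); s=viewer.camera("side"); crop(s["color"],240,140,200,150,4,"pics/g_s.png")
print(np.array(c["origin"]),get_obs()["ee_pos"],get_obs()["qd"])
E
```

```text
time: 6.35
ee_pos: [0.6037, 0.2002, 0.0904]
tcp_rot: [179.7, -0.5, -178.3]
wrist_force: [1.3, 0.6, -0.0]
opening: 0.0684
time: 6.75
ee_pos: [0.5422, 0.1392, 0.1953]
tcp_rot: [179.7, -0.2, -178.4]
wrist_force: [1.3, 1.4, 0.3]
opening: 0.0853
[0.5452373  0.06344756 0.3378448 ] [0.54386087 0.14011531 0.19162778] [ 0.35782343  2.81598584 -0.01080531 -0.58496387 -0.03908342 -0.01755779]
```

View pics/g.png

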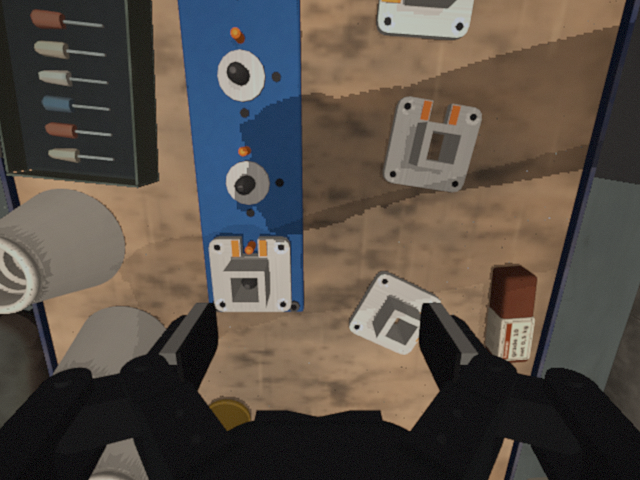

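View pics/g_s.png

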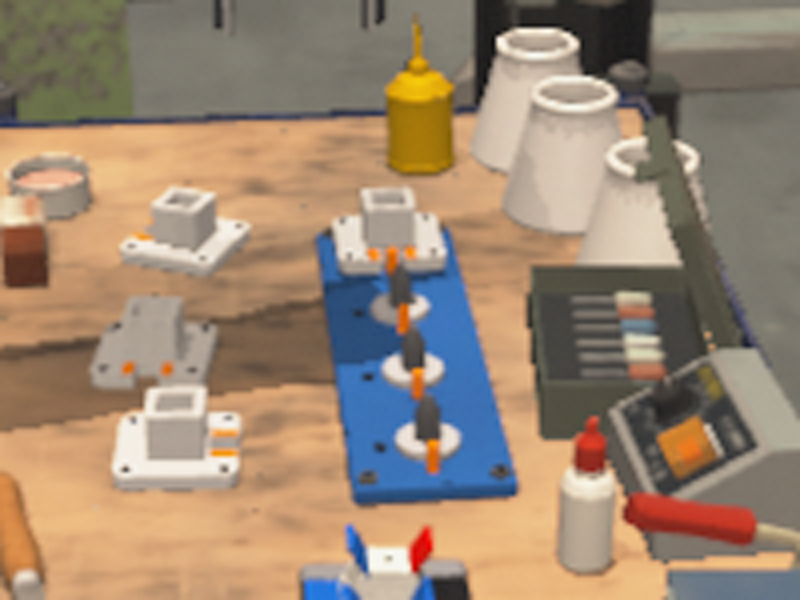

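```bash
python3 -m handwheel '[[0,-0.02,0.02,0,-8.5],[0,-0.04,0.05,0,-17],[0,-0.06,0.08,0,-25.5],[0,-0.087,0.11,0,-34],[0,-0.087,0.11,0,-42.5]]' && python3 -m handwheel '[[0,0,0,0,-8.5],[0,0,0,0,-17],[0,0,0,0,-25.5],[0,0,0,-0.02,-34],[0,0,0,-0.04,-42.5]]' && python3 -m handwheel '[[0,0,0,0,-8.5],[0,0,0,0,-17],[0,0,0,0,-25.5],[0,0,0,0,-32],[0,0,0,0,-32]]'
python3 - <<'E'
from m import *
for i in range(2): c=viewer.camera("wrist")
cv2.imwrite("pics/h.png",c["color"]); print(get_obs()["ee_pos"],get_obs()["tcp_rot"],np.abs(get_obs()["qd"]).max())
for h in holes(c,(200,120,440,330)): print(*h)
E
```

```text
time: 7.35
ee_pos: [0.4549, 0.2532, 0.1905]
tcp_rot: [179.8, -0.4, 139.0]
wrist_force: [0.4, -0.2, 0.6]
opening: 0.0856
time: 7.85
ee_pos: [0.4555, 0.2538, 0.1491]
tcp_rot: [179.8, -0.4, 96.2]
wrist_force: [-0.1, -0.3, -1.0]
opening: 0.0857
time: 8.35
ee_pos: [0.4557, 0.2542, 0.1478]
tcp_rot: [179.8, -0.3, 64.1]
wrist_force: [0.0, 0.2, 0.1]
opening: 0.0855
[0.45559471 0.25408604 0.14820232] [179.82629984  -0.32425354  64.41411486] 0.43025731498828007
31 [235.  124.1] [0.3551 0.2337 0.01  ]
35 [273.7 197.5] [0.4183 0.2339 0.01  ]
35 [347.3 196.8] [0.4438 0.2884 0.01  ]
32 [276.8 266.1] [0.4727 0.2082 0.01  ]
30 [346.  265.5] [0.4984 0.2627 0.01  ]
20 [210.7 305.9] [0.481  0.1367 0.01  ]
25 [425.6 305.7] [0.5653 0.3116 0.01  ]
```

View pics/h.png

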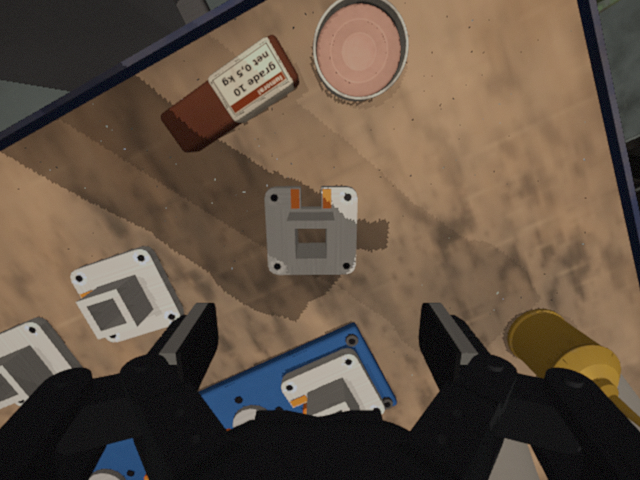

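```bash
python3 -m handwheel '[[0,0.0025,-0.006,-0.04,0.4],[0,0.0025,-0.006,-0.08,0.4],[0,0.0025,-0.006,-0.115,0.4],[0,0.0025,-0.006,-0.135,0.4],[0,0.0025,-0.006,-0.135,0.4]]' && python3 -m handwheel '[[0.3,0,0,0,0],[0.7,0,0,0,0],[0.7,0,0,0,0],[0.7,0,0,0,0],[0.7,0,0,0,0]]' 60
```

```text
time: 8.95
ee_pos: [0.4562, 0.2471, 0.0098]
tcp_rot: [-180.0, -0.1, 65.0]
wrist_force: [0.7, 0.1, -0.1]
opening: 0.0853
time: 9.45
ee_pos: [0.4571, 0.2477, 0.0113]
tcp_rot: [179.9, -0.2, 65.0]
wrist_force: [0.0, 1.3, 6.5]
opening: 0.0355
```

```bash
python3 -m handwheel '[[0.7,0,0,0.04,0],[0.7,0,0,0.085,0],[0.7,0.02,-0.02,0.1,8.5],[0.7,0.05,-0.05,0.1,17],[0.7,0.08,-0.08,0.1,25.5]]' && python3 -m handwheel '[[0.7,0.02,-0.02,0,8.5],[0.7,0.04,-0.04,0,17],[0.7,0.06,-0.05,0,25],[0.7,0.071,-0.057,0,33.5],[0.7,0.071,-0.057,0,42]]' && python3 -m handwheel '[[0.7,0,0,0,8.5],[0.7,0,0,0,17],[0.7,0,0,0,25.5],[0.7,0,0,0,34],[0.7,0,0,0,42]]' && python3 -m handwheel '[[0.7,0,0,0,7],[0.7,0,0,0,7],[0.7,0,0,0,7]]'
python3 - <<'E'
from h import *
for i in range(2): c=viewer.camera("wrist")
cv2.imwrite("pics/i.png",c["color"]); o=get_obs(); print(o["ee_pos"],o["tcp_rot"],o["opening"])
E
```

```text
time: 9.95
ee_pos: [0.5381, 0.1672, 0.1123]
tcp_rot: [179.8, -0.2, 90.9]
wrist_force: [1.4, 0.7, -2.9]
opening: 0.035
time: 10.45
ee_pos: [0.6101, 0.1089, 0.1116]
tcp_rot: [179.9, -0.2, 133.2]
wrist_force: [-1.2, -0.3, -2.0]
opening: 0.0349
time: 10.95
ee_pos: [0.6099, 0.1088, 0.1113]
tcp_rot: [179.9, -0.3, 175.6]
wrist_force: [-0.3, -0.3, -3.2]
opening: 0.035
time: 11.25
ee_pos: [0.6097, 0.1088, 0.1111]
tcp_rot: [179.9, -0.3, -177.7]
wrist_force: [-0.6, -0.3, -2.8]
opening: 0.0349
[0.60979607 0.10881118 0.11120031] [ 179.90478397   -0.27560149 -177.61191309] 0.034988810476715114
```

View pics/i.png

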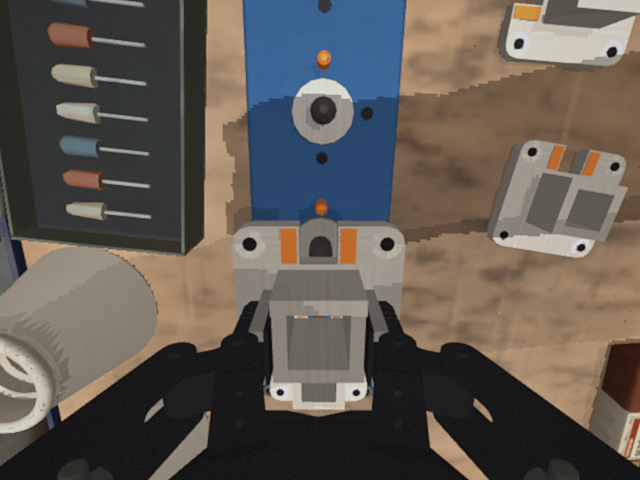

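```bash
python3 - <<'E'
from h import *
c=viewer.camera("wrist")
a=onz(c,(249,244),.110);b=onz(c,(387,244),.110); print(np.linalg.norm(a-b),(a+b)/2+np.array([-0.0012,.03,0]))
print("pad3",onz(c,(323,111),.018),"pin2",onz(c,(321,207),.032),"pin3",onz(c,(323,57),.032))
E
python3 -m handwheel '[[0.7,-0.001,0.001,-0.03,-1],[0.7,-0.001,0.0015,-0.05,-1],[0.7,-0.001,0.0015,-0.06,-1],[0.7,-0.001,0.0015,-0.07,-1],[0.7,-0.001,0.0015,-0.071,-1]]'
```

```text
0.06033493501202314 [0.61052649 0.1099822  0.11      ]
pad3 [0.61075611 0.02012821 0.018     ] pin2 [0.60953849 0.07962406 0.032     ] pin3 [ 0.6123148 -0.0082223  0.032    ]
time: 11.9
ee_pos: [0.6085, 0.1102, 0.0394]
tcp_rot: [179.9, -0.3, -178.6]
wrist_force: [-0.9, 0.0, -2.7]
opening: 0.0348
```

Free descent past the pin top, so I'll lower it the rest of the way and release.

```bash
python3 -m handwheel '[[0.7,0,-0.0005,-0.004,0],[0.7,0,-0.0005,-0.008,0],[0.7,0,-0.0005,-0.009,0],[0.7,0,-0.0005,-0.009,0]]'; python3 -m handwheel '[[0.3,0,0,0,0],[0.2,0,0,0,0],[0.2,0,0,0,0],[0.2,0,0,0.02,0],[0.2,0,0,0.06,0]]'
```

```text
time: 12.3
ee_pos: [0.6085, 0.1097, 0.0305]
tcp_rot: [179.9, -0.3, -178.6]
wrist_force: [0.0, -0.0, -3.5]
opening: 0.0347
time: 12.8
ee_pos: [0.6068, 0.1094, 0.0882]
tcp_rot: [180.0, -0.6, -178.6]
wrist_force: [1.2, 0.3, 0.9]
opening: 0.0683
```

```bash
python3 -m handwheel '[[0.1,0,0,0.04,0],[0,-0.03,-0.01,0.06,-3],[0,-0.075,-0.02,0.06,-6],[0,-0.12,-0.03,0.06,-9],[0,-0.167,-0.035,0.06,-9]]' && python3 -m handwheel '[[0,0,0,0,0],[0,0,0,0,0],[0,0,0,0,0]]'
python3 - <<'E'
from m import *
for i in range(2): c=viewer.camera("wrist")
cv2.imwrite("pics/j.png",c["color"]); print(get_obs()["ee_pos"],get_obs()["tcp_rot"],np.abs(get_obs()["qd"]).max())
for h in holes(c,(200,120,440,330)): print(*h)
s=viewer.camera("side"); crop(s["color"],240,140,200,150,4,"pics/j_s.png")
E
```

```text
time: 13.3
ee_pos: [0.4384, 0.0739, 0.1484]
tcp_rot: [180.0, -0.6, 172.3]
wrist_force: [-1.0, -0.1, 0.4]
opening: 0.0855
time: 13.6
ee_pos: [0.4393, 0.074, 0.1489]
tcp_rot: [179.9, -0.5, 172.3]
wrist_force: [0.2, -0.5, 0.0]
opening: 0.0851
[0.43936471 0.07403082 0.14834954] [179.95163713  -0.58499615 172.26531217] 0.5058787355742204
38 [352.2 189.9] [0.4071 0.0473 0.01  ]
37 [278.4 190.8] [0.4668 0.0399 0.01  ]
30 [281.4 259.8] [0.4743 0.0993 0.01  ]
24 [350.7 259.1] [0.4148 0.1069 0.01  ]
34 [210.2 306.3] [0.5452 0.1345 0.01  ]
31 [425.8 306. ] [0.352  0.1613 0.01  ]
```

View pics/j.png

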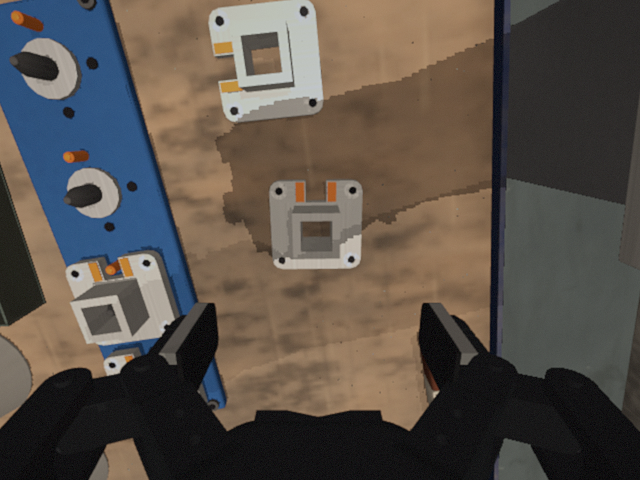

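View pics/j_s.png

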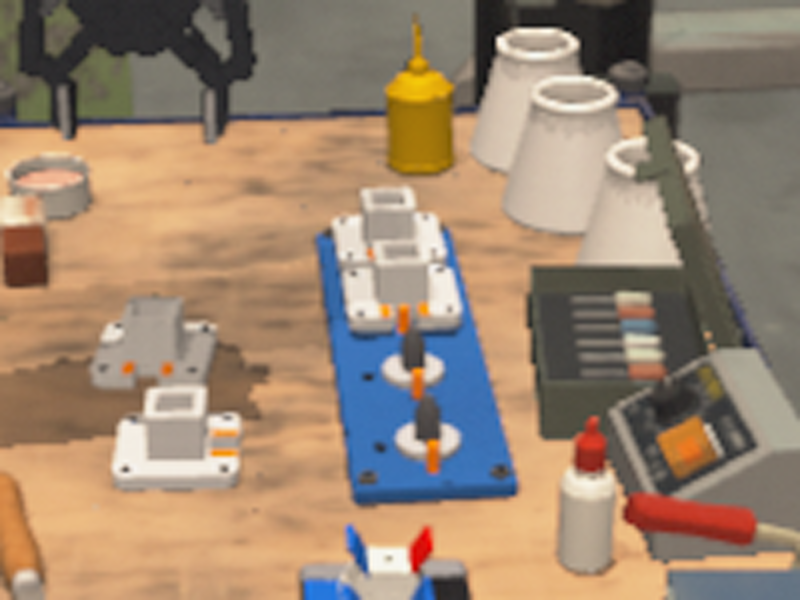

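```bash
python3 -m handwheel '[[0,0.0015,-0.0005,-0.04,0.6],[0,0.0015,-0.0005,-0.08,0.6],[0,0.0015,-0.0005,-0.115,0.6],[0,0.0015,-0.0005,-0.135,0.6],[0,0.0015,-0.0005,-0.136,0.6]]' && python3 -m handwheel '[[0.3,0,0,0,0],[0.7,0,0,0,0],[0.7,0,0,0,0],[0.7,0,0,0,0],[0.7,0,0,0,0]]' 60
```

```text
time: 14.25
ee_pos: [0.4392, 0.0733, 0.0091]
tcp_rot: [-179.9, -0.9, 172.9]
wrist_force: [-0.5, -0.3, 0.2]
opening: 0.0852
time: 14.75
ee_pos: [0.44, 0.0734, 0.0104]
tcp_rot: [-180.0, -0.8, 172.9]
wrist_force: [-2.2, 0.4, 5.7]
opening: 0.0351
```

```bash
python3 -m handwheel '[[0.7,0,0,0.04,0],[0.7,0,0,0.08,0],[0.7,0.04,-0.01,0.1,3],[0.7,0.08,-0.025,0.1,6],[0.7,0.125,-0.04,0.1,8.6]]' && python3 -m handwheel '[[0.7,0.045,-0.013,0,0],[0.7,0.045,-0.013,0,0],[0.7,0.045,-0.013,0,0]]'
python3 - <<'E'
from h import *
for i in range(2): c=viewer.camera("wrist")
cv2.imwrite("pics/k.png",c["color"]); o=get_obs(); print(o["ee_pos"],o["tcp_rot"],o["opening"])
E
```

```text
time: 15.25
ee_pos: [0.5668, 0.0331, 0.1121]
tcp_rot: [-180.0, -0.6, -178.4]
wrist_force: [0.4, 1.2, -2.5]
opening: 0.0355
time: 15.55
ee_pos: [0.6119, 0.0196, 0.1107]
tcp_rot: [-180.0, -0.8, -178.4]
wrist_force: [-0.5, 0.1, -3.0]
opening: 0.0351
[0.61103095 0.02027294 0.11226349] [ 179.99994722   -0.67420653 -178.36596297] 0.034989935276670374
```

View pics/k.png

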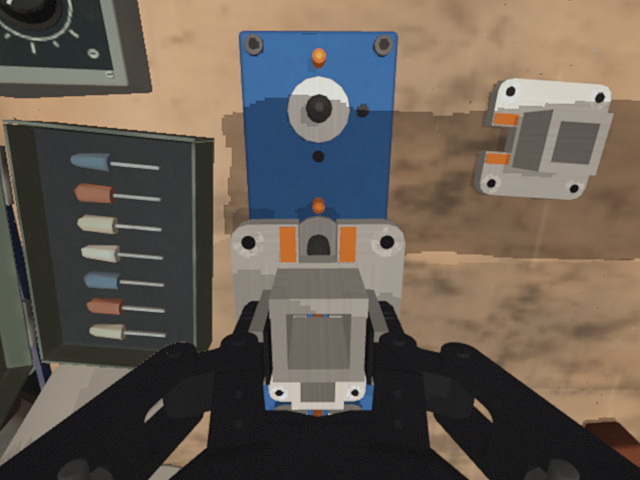

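The pin at (318,206) lines up with the notch, as it did before. Lowering now.

```bash
python3 -m handwheel '[[0.7,0,0,-0.03,0],[0.7,0,0,-0.05,0],[0.7,0,0,-0.062,0],[0.7,0,0,-0.072,0],[0.7,0,0,-0.073,0]]' && python3 -m handwheel '[[0.7,0,0,-0.004,0],[0.7,0,0,-0.008,0],[0.7,0,0,-0.009,0]]'
```

```text
time: 16.15
ee_pos: [0.6104, 0.0205, 0.0389]
tcp_rot: [-180.0, -0.7, -178.3]
wrist_force: [-0.4, 0.5, -2.9]
opening: 0.035
time: 16.45
ee_pos: [0.6104, 0.0205, 0.0299]
tcp_rot: [-180.0, -0.7, -178.3]
wrist_force: [0.6, -0.8, -3.6]
opening: 0.0353
```

```bash
python3 -m handwheel '[[0.3,0,0,0,0],[0.2,0,0,0,0],[0.2,0,0,0,0],[0.2,0,0,0.02,0],[0.2,0,0,0.06,0]]' && python3 -m handwheel '[[0.1,0,0,0.04,0],[0,-0.03,-0.02,0.06,-2],[0,-0.075,-0.04,0.06,-4],[0,-0.11,-0.06,0.06,-4],[0,-0.15,-0.073,0.06,-4]]' && python3 -m handwheel '[[0,0,0,0,0],[0,0,0,0,0],[0,0,0,0,0]]'
python3 - <<'E'
from m import *
for i in range(2): c=viewer.camera("wrist")
cv2.imwrite("pics/l.png",c["color"]); print(get_obs()["ee_pos"],get_obs()["tcp_rot"],np.abs(get_obs()["qd"]).max())
for h in holes(c,(200,120,440,330)): print(*h)
s=viewer.camera("side"); crop(s["color"],240,140,200,150,4,"pics/l_s.png")
E
```

```text
time: 16.95
ee_pos: [0.6087, 0.0204, 0.0877]
tcp_rot: [-180.0, -1.0, -178.3]
wrist_force: [1.3, -0.4, -0.3]
opening: 0.068
time: 17.45
ee_pos: [0.4577, -0.0534, 0.1481]
tcp_rot: [-180.0, -0.9, 177.6]
wrist_force: [0.4, -0.3, 0.2]
opening: 0.0856
time: 17.75
ee_pos: [0.4585, -0.0533, 0.1485]
tcp_rot: [-180.0, -0.9, 177.6]
wrist_force: [0.9, 0.7, -0.7]
opening: 0.0853
[ 0.45847723 -0.05315333  0.14801912] [-179.98420762   -0.93138033  177.66439889] 0.3306378928884726
38 [352.4 190.1] [ 0.428 -0.083  0.01 ]
41 [278.8 191. ] [ 0.4879 -0.0848  0.01  ]
26 [350.8 259.5] [ 0.4301 -0.0228  0.01  ]
28 [281.6 260.2] [ 0.4899 -0.0249  0.01  ]
20 [211.4 305.8] [0.556  0.0157 0.01  ]
29 [425.9 306. ] [0.3624 0.0253 0.01  ]
```

View pics/l.png

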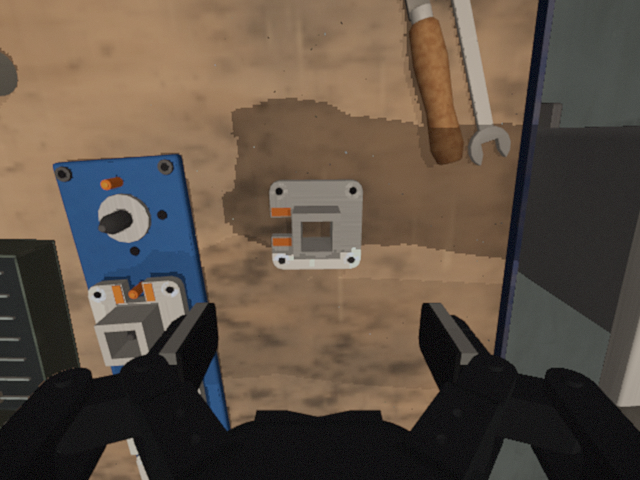

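View pics/l_s.png

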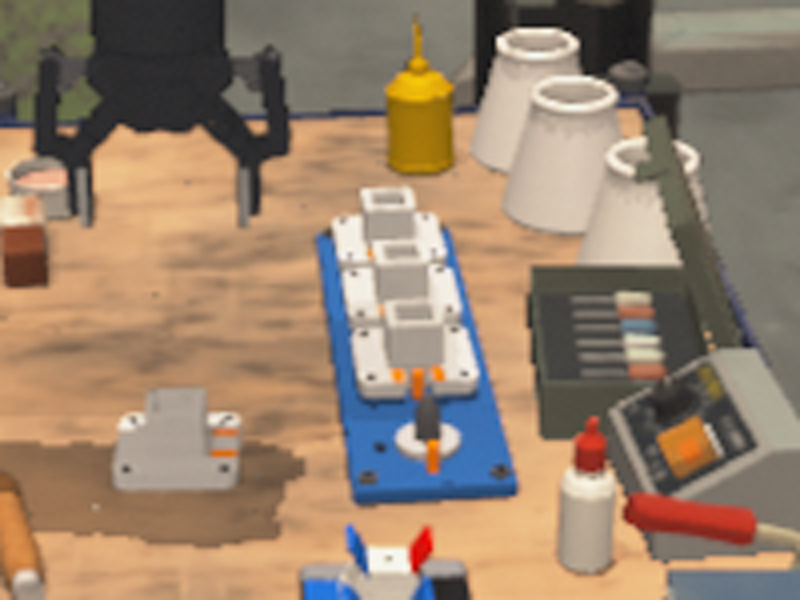

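```bash
python3 -m handwheel '[[0,0.0005,-0.0005,-0.04,0.5],[0,0.0005,-0.0005,-0.08,0.5],[0,0.0005,-0.0005,-0.115,0.5],[0,0.0005,-0.0005,-0.134,0.5],[0,0.0005,-0.0005,-0.134,0.5]]' && python3 -m handwheel '[[0.3,0,0,0,0],[0.7,0,0,0,0],[0.7,0,0,0,0],[0.7,0,0,0,0],[0.7,0,0,0,0]]' 60 && python3 -m handwheel '[[0.7,0,0,0.04,0],[0.7,0,0,0.08,-4],[0.7,0.02,0,0.1,-12],[0.7,0.05,-0.005,0.1,-20],[0.7,0.09,-0.01,0.1,-28]]'
```

```text
time: 18.4
ee_pos: [0.4572, -0.0531, 0.0109]
tcp_rot: [180.0, -1.3, 178.2]
wrist_force: [-0.3, 0.9, -0.1]
opening: 0.0856
time: 18.9
ee_pos: [0.4581, -0.0532, 0.0123]
tcp_rot: [180.0, -1.1, 178.2]
wrist_force: [-2.2, 0.3, 6.7]
opening: 0.0352
time: 19.4
ee_pos: [0.5492, -0.0634, 0.1143]
tcp_rot: [179.9, -1.0, 149.9]
wrist_force: [0.2, -0.2, -1.2]
opening: 0.035
```

```bash
python3 -m handwheel '[[0.7,0.03,-0.003,0,-8.5],[0.7,0.0635,-0.006,0,-17],[0.7,0.0635,-0.006,0,-25.5],[0.7,0.0635,-0.006,0,-34],[0.7,0.0635,-0.006,0,-42.5]]' && python3 -m handwheel '[[0.7,0,0,0,-8],[0.7,0,0,0,-16],[0.7,0,0,0,-16],[0.7,0,0,0,-16]]'
python3 - <<'E'
from h import *
for i in range(2): c=viewer.camera("wrist")
cv2.imwrite("pics/n.png",c["color"]); o=get_obs(); print(o["ee_pos"],o["tcp_rot"],o["opening"])
E
```

```text
time: 19.9
ee_pos: [0.613, -0.0694, 0.1141]
tcp_rot: [180.0, -1.0, 107.0]
wrist_force: [-0.0, 0.0, -2.2]
opening: 0.0349
time: 20.3
ee_pos: [0.613, -0.0695, 0.1142]
tcp_rot: [179.9, -1.0, 91.3]
wrist_force: [0.2, -0.1, -1.9]
opening: 0.0348
[ 0.61297474 -0.06942872  0.11409416] [179.95393761  -1.00243899  91.20665946] 0.0349126992216642
```

View pics/n.png

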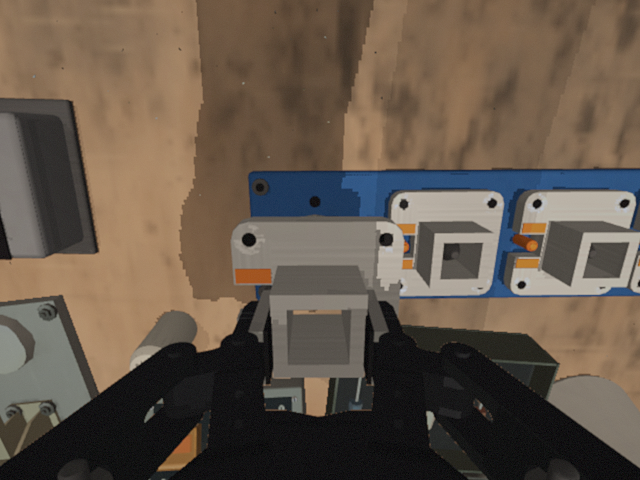

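```bash
python3 - <<'E'
from h import *
c=viewer.camera("wrist")
print("plug",onz(c,(315,202),.012)); a=onz(c,(249,239.5),.112);b=onz(c,(386,239.5),.112); print((a+b)/2+np.array([.03,0.0007,0]))
E
python3 -m handwheel '[[0.7,0,0,-0.03,0],[0.7,0,0,-0.05,0],[0.7,0,0,-0.062,0],[0.7,0,0,-0.072,0],[0.7,0,0,-0.073,0]]'
```

```text
plug [ 0.58504927 -0.06967215  0.012     ]
[ 0.61236322 -0.0686974   0.112     ]
time: 20.95
ee_pos: [0.6126, -0.0694, 0.0401]
tcp_rot: [-180.0, -1.0, 91.2]
wrist_force: [-0.3, 0.2, -1.7]
opening: 0.0352
```

```bash
python3 -m handwheel '[[0.7,0,0,-0.004,0],[0.7,0,0,-0.008,0],[0.7,0,0,-0.009,0]]' && python3 -m handwheel '[[0.3,0,0,0,0],[0.25,0,0,0,0],[0.25,0,0,0,0],[0.25,0,0,0.02,0],[0.25,0,0,0.06,0]]' && python3 -m handwheel '[[0.2,0,0,0.04,0],[0,-0.04,0,0.09,0],[0,-0.08,-0.02,0.13,0],[0,-0.1,-0.04,0.16,0],[0,-0.1,-0.06,0.16,0]]'
python3 - <<'E'
from h import *
s=viewer.camera("side"); crop(s["color"],240,140,200,150,4,"pics/o_s.png"); c=viewer.camera("wrist"); cv2.imwrite("pics/o.png",c["color"])
E
```

```text
time: 21.25
ee_pos: [0.6126, -0.0694, 0.0311]
tcp_rot: [-180.0, -1.0, 91.2]
wrist_force: [0.1, -0.2, -2.0]
opening: 0.0351
time: 21.75
ee_pos: [0.6109, -0.0692, 0.0888]
tcp_rot: [-179.7, -1.1, 91.2]
wrist_force: [1.1, 0.6, 0.8]
opening: 0.064
time: 22.25
ee_pos: [0.5097, -0.1294, 0.2544]
tcp_rot: [180.0, -0.9, 91.3]
wrist_force: [1.4, 0.5, -0.3]
opening: 0.0856
```

View pics/o_s.png

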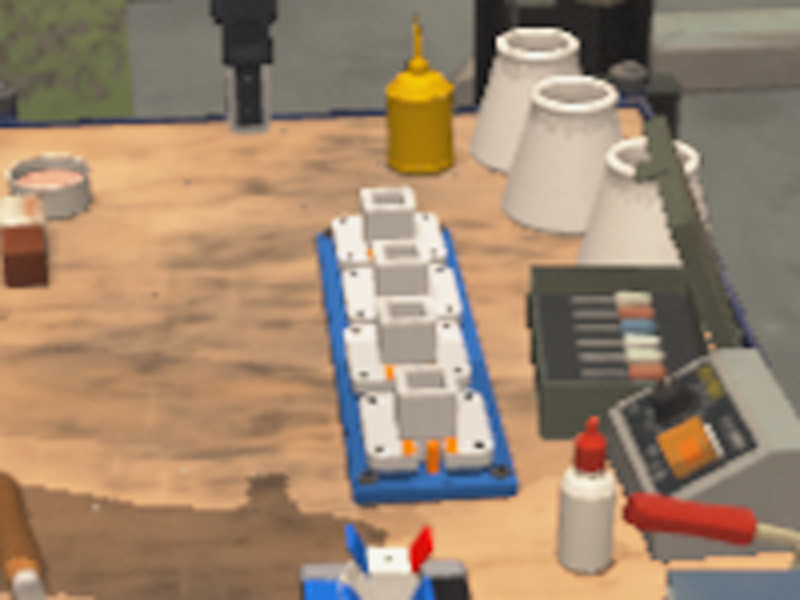

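View pics/o.png

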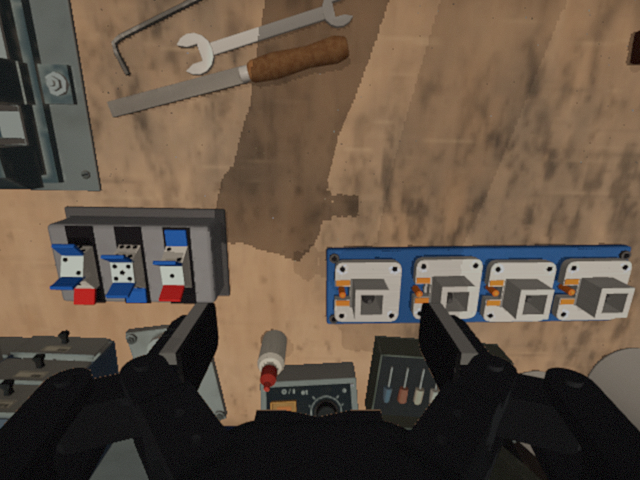

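All four blanks are seated with their pins showing in the notches. Next is the counter.

```bash
python3 -m handwheel '[[0.7,0,-0.045,0,0],[0.9,0,-0.09,0,0],[0.9,0,-0.13,0,-1],[0.9,-0.02,-0.17,0,-1],[0.9,-0.03,-0.205,0,-1]]'  && python3 -m handwheel '[[0.9,0,0,0,0],[0.9,0,0,0,0]]'
python3 - <<'E'
from h import *
for i in range(2): c=viewer.camera("wrist")
print(get_obs()["ee_pos"],get_obs()["tcp_rot"],get_obs()["opening"])
cv2.imwrite("pics/p.png",c["color"])
E
```

```text
time: 22.85
ee_pos: [0.4799, -0.3377, 0.2512]
tcp_rot: [-179.9, -1.0, 90.0]
wrist_force: [0.2, -0.0, 0.6]
opening: 0.0126
time: 23.05
ee_pos: [0.4799, -0.338, 0.2502]
tcp_rot: [-179.8, -1.0, 90.0]
wrist_force: [-0.9, 1.5, 0.3]
opening: 0.0087
[ 0.48041196 -0.33679227  0.25084472] [-179.87952576   -1.01358524   90.0865844 ] 0.008695094754171786
```

View pics/p.png

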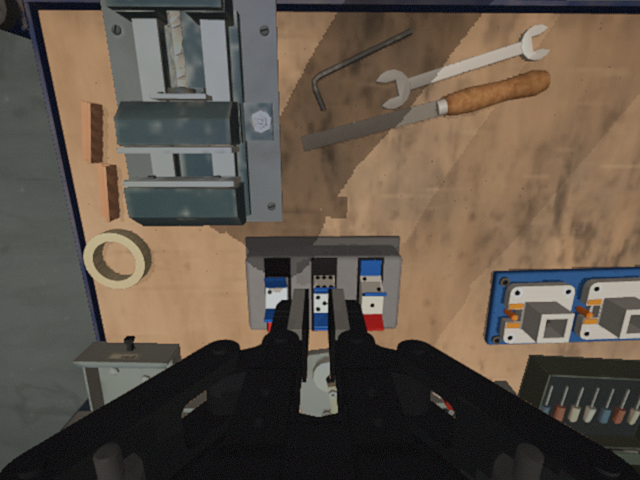

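The closed fingers hide the wheels at (270–380, 260–330). I'll back off for a clear view and measure the counter.

```bash
python3 -m handwheel '[[1,-0.04,0,0,0],[1,-0.08,0,0,0],[1,-0.11,0,0,0],[1,-0.11,0,0,0]]'
python3 - <<'E'
from h import *
for i in range(2): c=viewer.camera("wrist")
print(get_obs()["ee_pos"],get_obs()["tcp_rot"],get_obs()["opening"])
cv2.imwrite("pics/q.png",c["color"]); crop(c["color"],220,250,220,160,3.6,"pics/q2.png")
s=viewer.camera("side"); crop(s["color"],295,255,90,100,6,"pics/q_s.png")
t=viewer.camera("top"); crop(t["color"],380,180,100,75,8,'pics/q_t.png')
E
```

```text
time: 23.55
ee_pos: [0.3686, -0.3356, 0.252]
tcp_rot: [-179.9, -0.9, 90.1]
wrist_force: [1.0, -0.6, 1.3]
opening: -0.0001
[ 0.37080547 -0.33601699  0.25143991] [-179.9552028    -0.96650048   90.12647168] 3.410382911171703e-05
```

View pics/q.png

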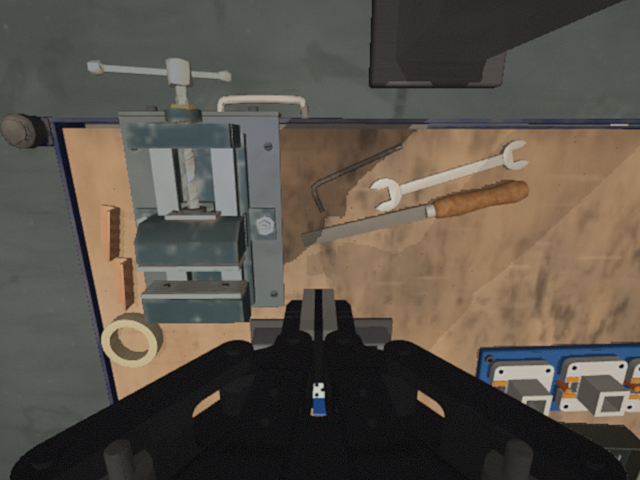

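View pics/q2.png

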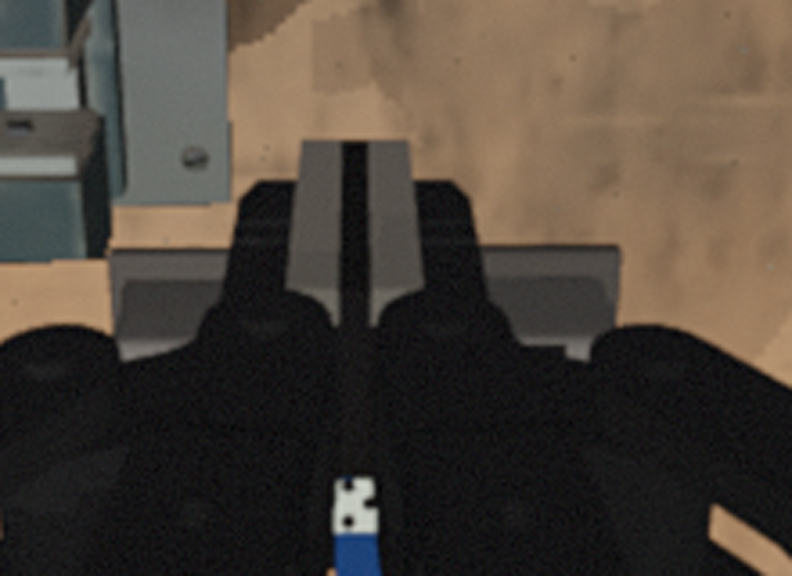

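View pics/q_s.png

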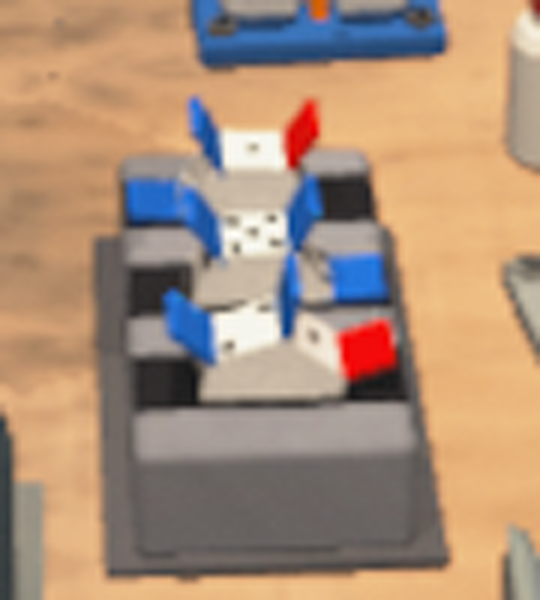

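View pics/q_t.png

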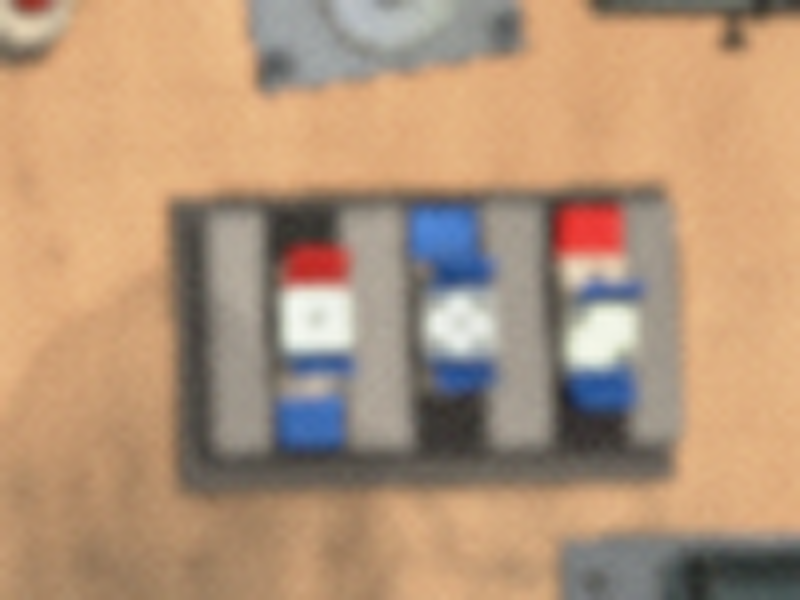

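```bash
python3 - <<'E'
from h import *
t=viewer.camera("top"); s=viewer.camera("side")
T=lambda u,v:((u+.5)/8-.5+380,(v+.5)/8-.5+180)
S=lambda u,v:((u+.5)/6-.5+295,(v+.5)/6-.5+255)
co=[onz(t,T(*p),.046) for p in [(208,208),(677,203),(672,448),(214,452)]]
print("housing corners",np.round(co,4),np.mean(co,0))
print("flange L",onz(t,T(172,203),.006),onz(t,T(183,488),.006),onz(t,T(672,480),.006))
print("left dot tri",tri(t,T(316,319),s,S(253,148)))
print("mid dot tri",tri(t,T(461,324),s,S(253,231)))
print("left face top z68",onz(t,T(316,319),.068),"mid",onz(t,T(461,324),.068))
print("side housing top front corners(-y)",onz(s,S(133,410),.046),onz(s,S(416,405),.046),onz(s,S(110,574),.006),onz(s,S(447,563),.006))
# right wheel: red fin tip & near blue fin tip, side view
for n,a,b in (("R redfin tip",(590,225),(392,348)),("R near blue tip",(602,390),(175,318)),("L red tip",(318,263),(308,125)),("L blue tip",(319,368),(200,120))):
    print(n,tri(t,T(*a),s,S(*b)))
E
```

```text
housing corners [[ 0.6183 -0.2425  0.046 ]
 [ 0.6162 -0.4096  0.046 ]
 [ 0.5285 -0.4042  0.046 ]
 [ 0.5309 -0.2417  0.046 ]] [ 0.5734727  -0.32450248  0.046     ]
flange L [ 0.62577783 -0.23550463  0.006     ] [ 0.52113264 -0.23603694  0.006     ] [ 0.51993863 -0.41389532  0.006     ]
left dot tri (array([ 0.57566914, -0.27616673,  0.06535189]), np.float64(0.00034030133082503576))
mid dot tri (array([ 0.57248734, -0.32685227,  0.06630296]), np.float64(0.00010708023364738009))
left face top z68 [ 0.5752134  -0.27569898  0.068     ] mid [ 0.57225427 -0.32649884  0.068     ]
side housing top front corners(-y) [ 0.53005972 -0.39337352  0.046     ] [ 0.61975949 -0.3958974   0.046     ] [ 0.52105287 -0.42422953  0.006     ] [ 0.62726972 -0.42480605  0.006     ]
R redfin tip (array([ 0.61100871, -0.37664984,  0.05370565]), np.float64(0.005955647497641494))
R near blue tip (array([ 0.54614987, -0.37503778,  0.06790623]), np.float64(0.003352222054056026))
L red tip (array([ 0.5945817 , -0.27605056,  0.07399871]), np.float64(0.000605347639830317))
L blue tip (array([ 0.55735019, -0.27461852,  0.07662195]), np.float64(0.0005770240073446585))
```

Counter axis is x≈0.574 with wheels at y≈-0.276, -0.326 and -0.376. Readings are left ≈0, mid ≈4.19, right ≈0.8 rad. I'll turn the tool to yaw 0 and move to the left wheel.

```bash
python3 -m handwheel '[[1,0.02,0.01,0,-8.5],[1,0.04,0.02,0,-17],[1,0.06,0.03,0,-25.5],[1,0.08,0.04,0,-34],[1,0.1,0.05,0,-42.5]]' && python3 -m handwheel '[[1,0.02,0.005,0,-8.5],[1,0.04,0.01,-0.02,-17],[1,0.06,0.01,-0.05,-25.5],[1,0.065,0.01,-0.09,-34],[1,0.065,0.01,-0.12,-42.5]]' && python3 -m handwheel '[[1,0,0,0,-5],[1,0,0,0,-5]]'
python3 - <<'E'
from h import *
for i in range(2): c=viewer.camera("wrist")
print(get_obs()["ee_pos"],get_obs()["tcp_rot"],get_obs()["opening"])
cv2.imwrite("pics/r.png",c["color"])
E
```

```text
time: 24.35
ee_pos: [0.4728, -0.2856, 0.25]
tcp_rot: [-179.8, -1.0, 47.4]
wrist_force: [0.4, 0.5, 0.5]
opening: -0.0003
time: 24.85
ee_pos: [0.5388, -0.2745, 0.1267]
tcp_rot: [-179.7, -0.9, 4.6]
wrist_force: [0.1, 0.0, -0.6]
opening: -0.0002
time: 25.05
ee_pos: [0.5388, -0.2736, 0.1246]
tcp_rot: [-179.7, -0.7, -0.4]
wrist_force: [0.0, 0.6, -0.5]
opening: 0.0003
[ 0.5394068  -0.27432364  0.12692462] [-179.75276049   -0.93105835   -0.1840152 ] -0.00026987204649766915
```

View pics/r.png

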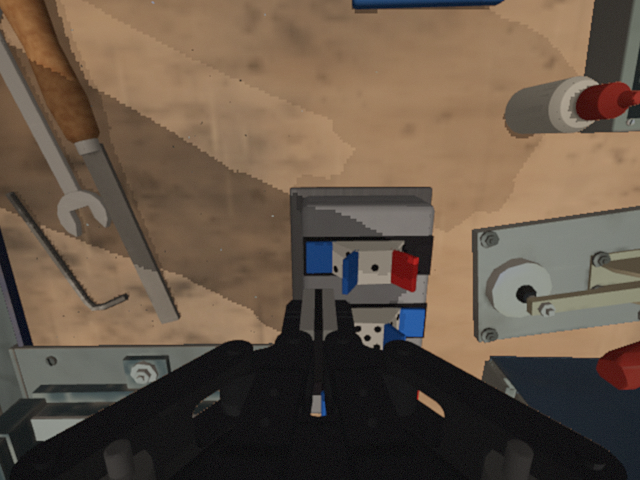

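```bash
python3 -m handwheel '[[1,-0.003,-0.001,-0.03,0],[1,-0.003,-0.001,-0.05,0],[1,-0.003,-0.001,-0.051,0]]' && python3 -m handwheel '[[1,0.015,0,0,0],[1,0.027,0,0,0],[1,0.037,0,0,0],[1,0.045,0,0,0],[1,0.045,0,0,0]]'
python3 - <<'E'
from h import *
for i in range(2): c=viewer.camera("wrist")
print(get_obs()["ee_pos"],get_obs()["tcp_rot"],get_obs()["wrist_force"])
crop(c["color"],220,120,260,200,3,"pics/s1.png")
s=viewer.camera("side"); crop(s["color"],295,235,100,120,5,"pics/s1_s.png")
E
```

```text
time: 25.45
ee_pos: [0.5357, -0.2749, 0.0741]
tcp_rot: [-179.7, -0.8, -0.1]
wrist_force: [-0.1, 0.4, -0.1]
opening: -0.0001
time: 25.95
ee_pos: [0.5818, -0.2749, 0.0745]
tcp_rot: [-179.7, -0.8, 0.0]
wrist_force: [-0.7, 0.5, 0.3]
opening: -0.0
[ 0.58090986 -0.27485212  0.07432149] [-1.79678148e+02 -8.13630443e-01 -2.85357263e-02] [-0.15623682 -0.10220338  0.20887236]
```

View pics/s1.png

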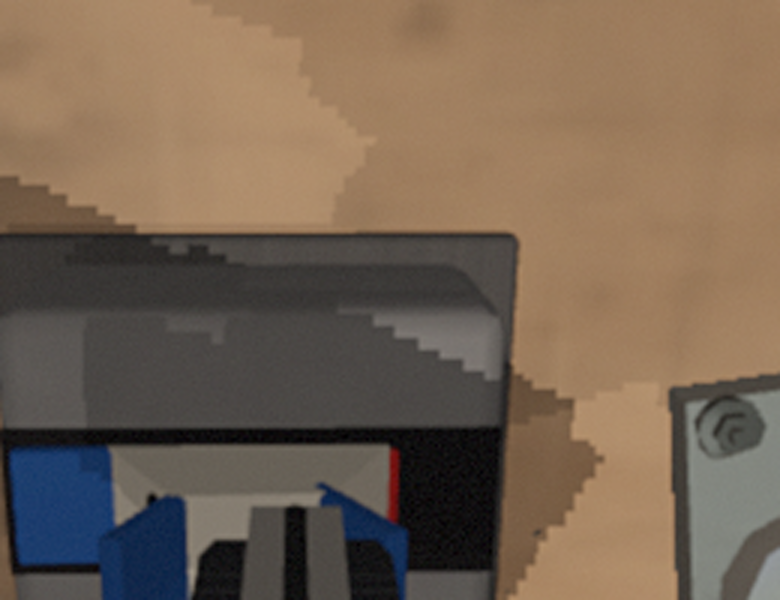

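View pics/s1_s.png

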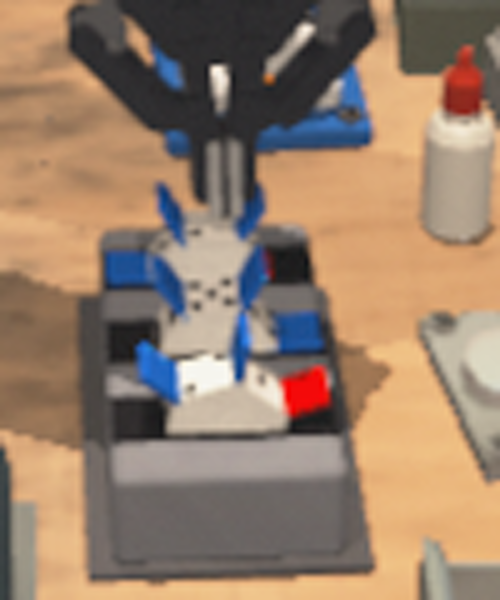

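```bash
U='[[1,0,0,0.026,0],[1,-0.015,0,0.028,0],[1,-0.046,0,0.026,0],[1,-0.046,0,0.012,0],[1,-0.046,0,0.0,0]]'; python3 -m handwheel '[[1,0,0,0.026,0],[1,-0.015,0,0.028,0],[1,-0.046,0,0.026,0],[1,-0.046,0,0.012,0],[1,-0.046,0,0.001,0]]' && python3 -m handwheel '[[1,0.015,0,0,0],[1,0.027,0,0,0],[1,0.037,0,0,0],[1,0.045,0,0,0],[1,0.045,0,0,0]]' && python3 -m handwheel '[[1,0,0,0.026,0],[1,-0.015,0,0.028,0],[1,-0.046,0,0.026,0],[1,-0.046,0,0.012,0],[1,-0.046,0,0.001,0]]'
python3 - <<'E'
from h import *
for i in range(2): c=viewer.camera("wrist")
print(get_obs()["ee_pos"],get_obs()["tcp_rot"],get_obs()["wrist_force"])
crop(c["color"],220,120,260,200,3,"pics/s2.png")
E
```

```text
time: 26.6
ee_pos: [0.5344, -0.2751, 0.0751]
tcp_rot: [-179.7, -0.9, -0.1]
wrist_force: [0.3, 0.2, -0.2]
opening: -0.0001
time: 27.1
ee_pos: [0.5803, -0.2748, 0.0743]
tcp_rot: [-179.7, -0.9, -0.0]
wrist_force: [-0.5, 0.8, 0.4]
opening: -0.0
time: 27.6
ee_pos: [0.5343, -0.275, 0.075]
tcp_rot: [-179.7, -0.9, -0.1]
wrist_force: [0.3, 0.2, 0.5]
opening: -0.0
[ 0.53387377 -0.27435138  0.07317709] [-1.79596085e+02 -7.32623385e-01 -3.29799415e-02] [-0.71963633 -0.12950534 -0.33901007]
```

View pics/s2.png

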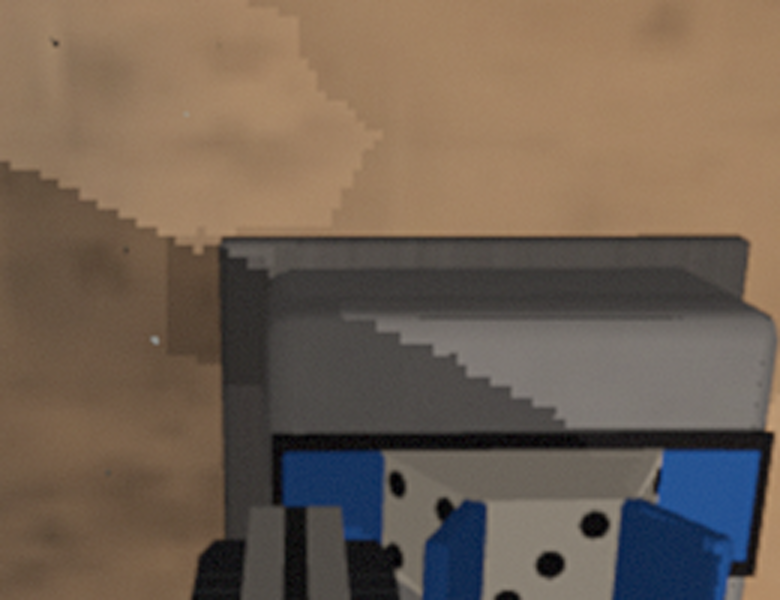

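Three dots are on top, squarely. Two more strokes for the left wheel.

```bash
python3 -m handwheel '[[1,0.015,0,0.001,0],[1,0.027,0,0.001,0],[1,0.038,0,0.001,0],[1,0.0465,0,0.001,0],[1,0.0465,0,0.001,0]]' && python3 -m handwheel '[[1,0,0,0.026,0],[1,-0.015,0,0.028,0],[1,-0.046,0,0.026,0],[1,-0.046,0,0.012,0],[1,-0.046,0,0.001,0]]' && python3 -m handwheel '[[1,0.015,0,0,0],[1,0.027,0,0,0],[1,0.037,0,0,0],[1,0.045,0,0,0],[1,0.045,0,0,0]]' && python3 -m handwheel '[[1,0,0,0.026,0],[1,-0.02,0,0.04,0],[1,-0.046,0,0.05,0],[1,-0.046,0,0.05,0],[1,-0.046,0,0.05,0]]'
python3 - <<'E'
from h import *
for i in range(2): c=viewer.camera("wrist")
print(get_obs()["ee_pos"],get_obs()["tcp_rot"],get_obs()["wrist_force"])
crop(c["color"],220,120,260,200,3,"pics/s3.png")
s=viewer.camera("side"); crop(s["color"],295,235,100,120,5,"pics/s3_s.png")
E
```

```text
time: 28.2
ee_pos: [0.5815, -0.2741, 0.0736]
tcp_rot: [-179.6, -0.7, 0.0]
wrist_force: [0.6, 0.4, -0.5]
opening: -0.0
time: 28.7
ee_pos: [0.5355, -0.2743, 0.0743]
tcp_rot: [-179.6, -0.8, -0.0]
wrist_force: [0.7, -0.0, -0.5]
opening: 0.0002
time: 29.2
ee_pos: [0.5815, -0.274, 0.0736]
tcp_rot: [-179.6, -0.8, 0.0]
wrist_force: [-0.0, -0.6, 1.1]
opening: 0.0004
time: 29.7
ee_pos: [0.5358, -0.2743, 0.1242]
tcp_rot: [-179.6, -0.9, 0.0]
wrist_force: [0.5, -0.0, -0.3]
opening: -0.0001
[ 0.53597306 -0.2739876   0.12316636] [-1.79567612e+02 -8.08864006e-01  3.44968862e-02] [-1.06011324  0.36460518 -0.56430163]
```

View pics/s3.png

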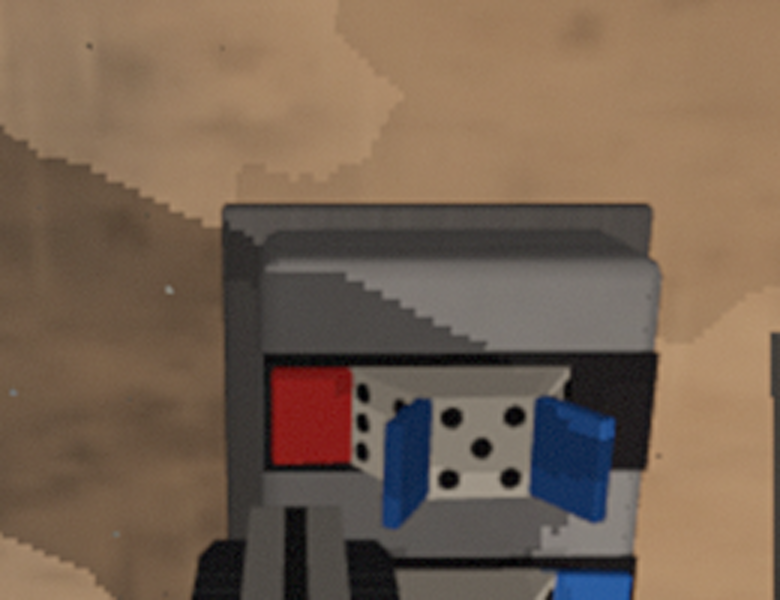

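View pics/s3_s.png

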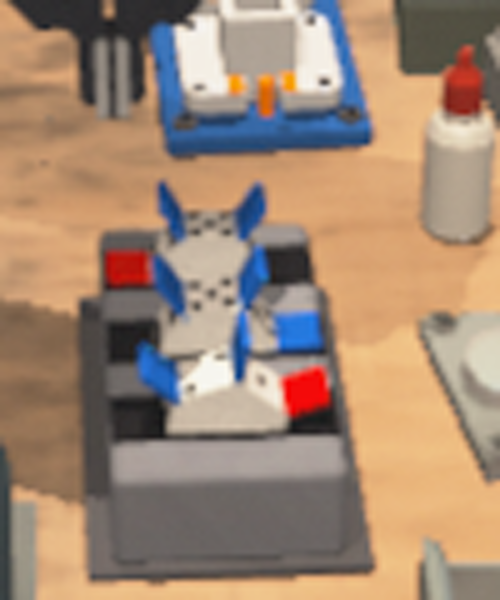

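Left shows five dots squarely. Mid wheel next: three strokes towards the robot.

```bash
python3 -m handwheel '[[1,0.02,-0.02,0,0],[1,0.05,-0.045,0,0],[1,0.076,-0.0515,0,0],[1,0.076,-0.0515,-0.025,0],[1,0.076,-0.0515,-0.048,0]]' && python3 -m handwheel '[[1,0,0,-0.001,0],[1,-0.012,0,-0.001,0],[1,-0.027,0,-0.001,0],[1,-0.038,0,-0.001,0],[1,-0.0455,0,-0.001,0]]' && python3 -m handwheel '[[1,0,0,0.0,0],[1,0,0,0.026,0],[1,0.015,0,0.028,0],[1,0.046,0,0.026,0],[1,0.046,0,0.012,0]]'
python3 - <<'E'
from h import *
for i in range(2): c=viewer.camera("wrist")
print(get_obs()["ee_pos"],get_obs()["tcp_rot"],get_obs()["wrist_force"])
crop(c["color"],190,120,260,200,3,"pics/t1.png")
s=viewer.camera("side"); crop(s["color"],295,235,100,120,5,"pics/t1_s.png")
E
```

```text
time: 30.35
ee_pos: [0.6133, -0.3255, 0.073]
tcp_rot: [-179.5, -0.8, 0.1]
wrist_force: [0.4, -0.1, -0.7]
opening: 0.0002
time: 30.85
ee_pos: [0.5677, -0.3256, 0.0727]
tcp_rot: [-179.6, -0.8, 0.1]
wrist_force: [2.1, -0.1, 0.0]
opening: -0.0
time: 31.35
ee_pos: [0.617, -0.3258, 0.0857]
tcp_rot: [-179.7, -1.0, 0.1]
wrist_force: [-0.3, 0.4, -0.1]
opening: -0.0001
[ 0.61299021 -0.32492544  0.08177965] [-1.79461932e+02 -6.05156795e-01  1.14838357e-01] [-1.25420548  0.16263319 -0.80862926]
```

View pics/t1.png

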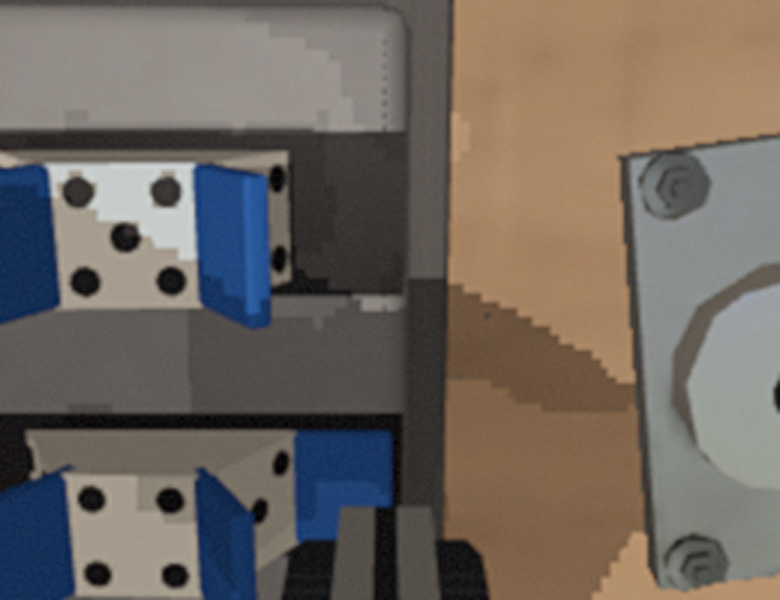

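View pics/t1_s.png

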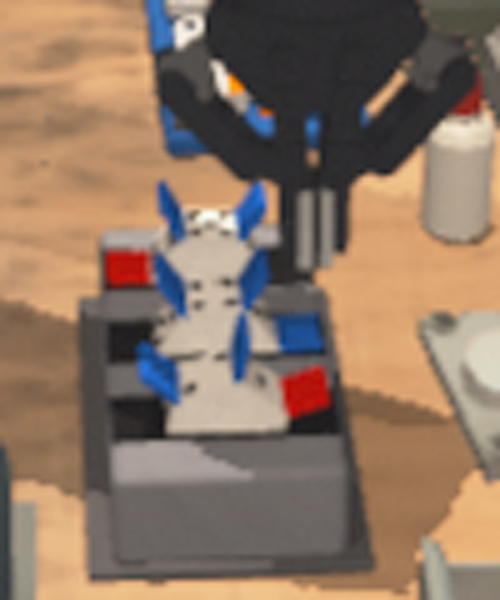

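```bash
python3 -m handwheel '[[1,0,0,-0.008,0],[1,-0.012,0,-0.008,0],[1,-0.027,0,-0.008,0],[1,-0.038,0,-0.008,0],[1,-0.0465,0,-0.008,0]]' && python3 -m handwheel '[[1,0,0,0.0,0],[1,0,0,0.026,0],[1,0.015,0,0.028,0],[1,0.046,0,0.026,0],[1,0.046,0,0.012,0]]' && python3 -m handwheel '[[1,0,0,-0.01,0],[1,-0.012,0,-0.01,0],[1,-0.027,0,-0.01,0],[1,-0.038,0,-0.01,0],[1,-0.049,0,-0.01,0]]' && python3 -m handwheel '[[1,0,0,0.0,0],[1,0,0,0.026,0],[1,0.015,0,0.04,0],[1,0.046,0,0.045,0],[1,0.046,0,0.045,0]]'
python3 - <<'E'
from h import *
for i in range(2): c=viewer.camera("wrist")
print(get_obs()["ee_pos"],get_obs()["tcp_rot"],get_obs()["wrist_force"])
crop(c["color"],190,120,260,200,3,"pics/t2.png")
s=viewer.camera("side"); crop(s["color"],295,235,100,120,5,"pics/t2_s.png")
E
```

```text
time: 32.0
ee_pos: [0.5653, -0.3252, 0.0752]
tcp_rot: [-179.5, -0.7, 0.1]
wrist_force: [2.4, -0.5, -0.7]
opening: 0.0003
time: 32.5
ee_pos: [0.6143, -0.3253, 0.0877]
tcp_rot: [-179.6, -0.8, 0.1]
wrist_force: [-0.6, -0.1, -1.2]
opening: 0.0001
time: 33.0
ee_pos: [0.5641, -0.3252, 0.0771]
tcp_rot: [-179.5, -0.8, 0.1]
wrist_force: [2.8, 0.6, 0.3]
opening: 0.0003
time: 33.5
ee_pos: [0.6124, -0.3251, 0.1217]
tcp_rot: [-179.6, -0.8, 0.2]
wrist_force: [0.5, 0.3, 0.5]
opening: 0.0001
[ 0.61001109 -0.32501797  0.12099723] [-1.79513036e+02 -7.00955977e-01  1.41674643e-01] [ 0.41168127  0.8513247  -0.29870134]
```

View pics/t2.png

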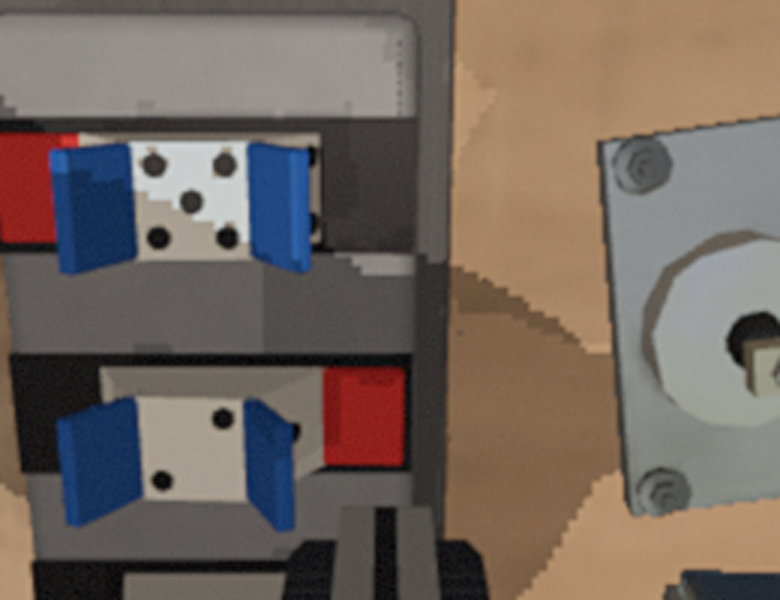

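View pics/t2_s.png

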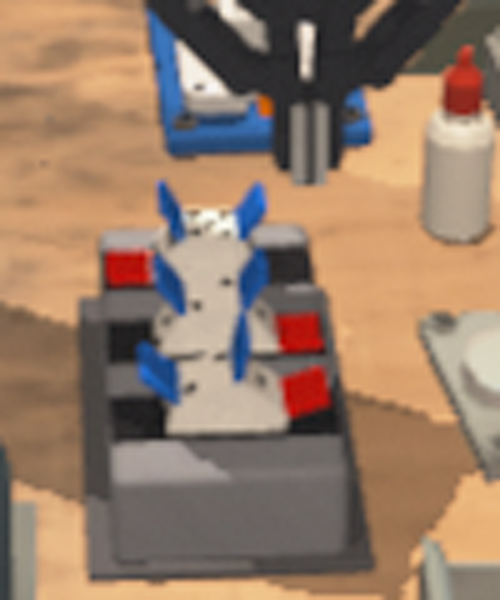

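Mid shows two dots. Right wheel next: a partial stroke on the near-vertical fin to square it at 2, then two full strokes.

```bash
python3 -m handwheel '[[1,-0.02,-0.02,0,0],[1,-0.04,-0.045,0,0],[1,-0.0505,-0.05,0,0],[1,-0.0505,-0.05,-0.02,0],[1,-0.0505,-0.05,-0.0465,0]]' && python3 -m handwheel '[[1,0,0,0,0],[1,0.008,0,0,0],[1,0.016,0,0,0],[1,0.0215,0,0,0],[1,0.0215,0,0,0]]' && python3 -m handwheel '[[1,0,0,0.026,0],[1,-0.015,0,0.028,0],[1,-0.046,0,0.026,0],[1,-0.046,0,0.02,0],[1,-0.046,0,0.02,0]]'
python3 - <<'E'
from h import *
for i in range(2): c=viewer.camera("wrist")
print(get_obs()["ee_pos"],get_obs()["tcp_rot"],get_obs()["wrist_force"])
crop(c["color"],220,120,260,200,3,"pics/u1.png")
s=viewer.camera("side"); crop(s["color"],295,235,100,120,5,"pics/u1_s.png")
E
```

```text
time: 34.15
ee_pos: [0.5586, -0.3757, 0.0757]
tcp_rot: [-179.6, -0.8, 0.0]
wrist_force: [0.4, 0.5, 0.5]
opening: -0.0
time: 34.65
ee_pos: [0.5818, -0.3759, 0.0768]
tcp_rot: [-179.7, -0.9, 0.1]
wrist_force: [2.2, -0.1, 2.7]
opening: -0.0001
time: 35.15
ee_pos: [0.5357, -0.3758, 0.0967]
tcp_rot: [-179.6, -1.0, 0.1]
wrist_force: [-0.0, -0.2, -0.3]
opening: -0.0002
[ 0.5364653  -0.37584592  0.0969258 ] [-1.79661564e+02 -9.76851487e-01  1.00672791e-01] [-0.55766375  0.72927499  0.76139131]
```

View pics/u1.png

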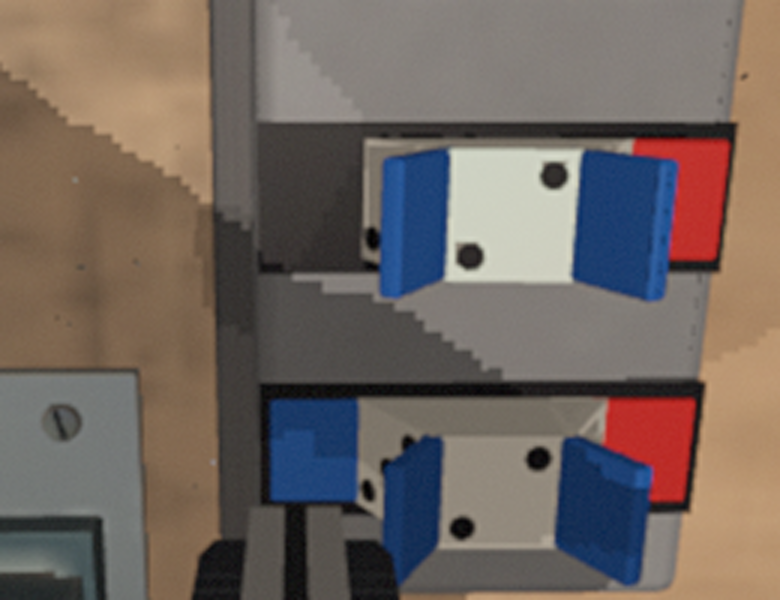

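View pics/u1_s.png

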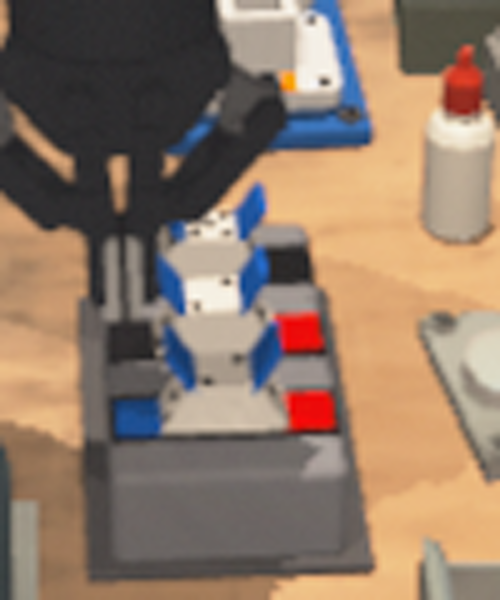

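Two dots are squarely on top of the right wheel. Two full strokes bring it to four.

```bash
python3 -m handwheel '[[1,-0.001,0,-0.012,0],[1,-0.001,0,-0.022,0],[1,0.014,0,-0.022,0],[1,0.027,0,-0.022,0],[1,0.036,0,-0.022,0]]' && python3 -m handwheel '[[1,0.0085,0,0,0],[1,0.0085,0,0,0],[1,0.0085,0,0.026,0],[1,-0.01,0,0.028,0],[1,-0.037,0,0.026,0]]' && python3 -m handwheel '[[1,-0.001,0,-0.012,0],[1,-0.001,0,-0.025,0],[1,0.014,0,-0.025,0],[1,0.027,0,-0.025,0],[1,0.036,0,-0.025,0]]'  && python3 -m handwheel '[[1,0.0085,0,0,0],[1,0.0085,0,0,0],[1,0.0085,0,0.026,0],[1,-0.01,0,0.028,0],[1,-0.037,0,0.03,0]]'
python3 - <<'E'
from h import *
for i in range(2): c=viewer.camera("wrist")
print(get_obs()["ee_pos"],get_obs()["tcp_rot"],get_obs()["wrist_force"])
crop(c["color"],220,120,260,200,3,"pics/u2.png")
s=viewer.camera("side"); crop(s["color"],295,235,100,120,5,"pics/u2_s.png")
E
```

```text
time: 35.8
ee_pos: [0.5726, -0.3756, 0.0735]
tcp_rot: [-179.6, -0.9, 0.1]
wrist_force: [-2.8, -0.4, -1.2]
opening: 0.0001
time: 36.3
ee_pos: [0.5365, -0.3757, 0.1004]
tcp_rot: [-179.7, -1.0, 0.2]
wrist_force: [-0.6, -0.1, -0.3]
opening: -0.0003
time: 36.8
ee_pos: [0.573, -0.3753, 0.0737]
tcp_rot: [-179.6, -0.9, 0.2]
wrist_force: [-2.6, 0.1, -0.7]
opening: -0.0004
time: 37.3
ee_pos: [0.5369, -0.3753, 0.1042]
tcp_rot: [-179.7, -1.0, 0.3]
wrist_force: [-0.4, -0.5, 0.2]
opening: -0.0001
[ 0.53429513 -0.37557385  0.10461512] [-1.79654314e+02 -9.34895739e-01  1.46035726e-01] [ 0.63949898 -0.97553019  0.3625082 ]
```

View pics/u2.png

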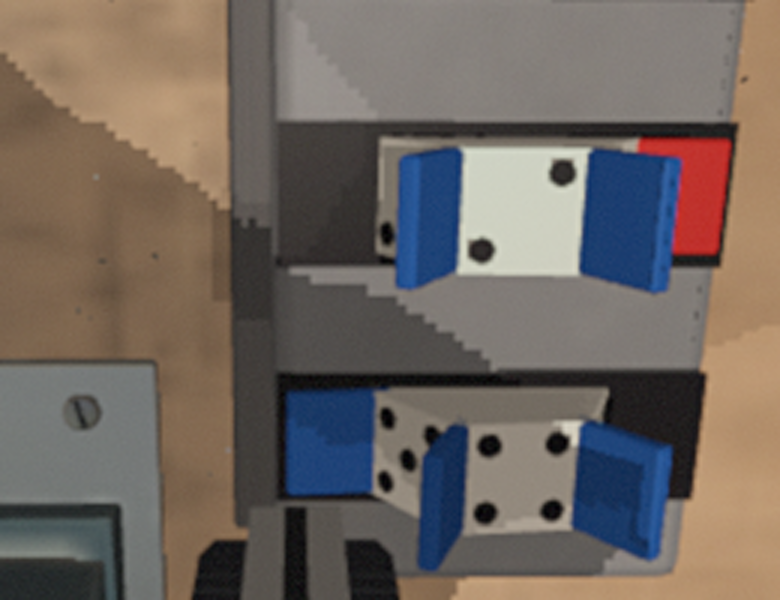

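View pics/u2_s.png

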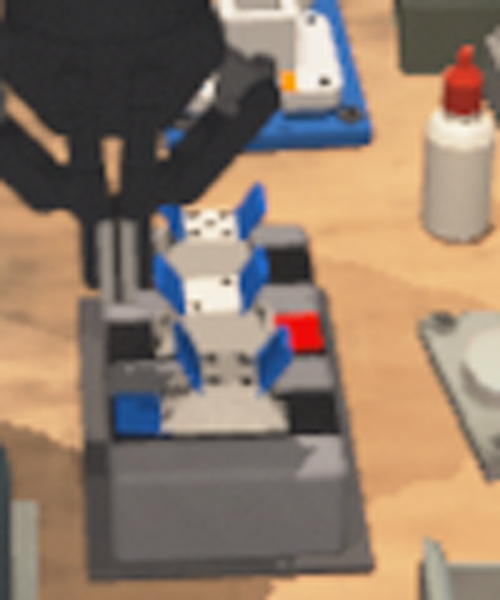

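Four dots are on top of the right wheel, but it may be slightly over-rotated. I'll back off and measure all three wheel angles.

```bash
python3 -m handwheel '[[1,0,0.02,0.03,0],[1,0,0.05,0.06,0],[1,0.0,0.09,0.08,0],[1,0.0,0.13,0.08,0],[1,0.0,0.13,0.08,0]]' && python3 -m handwheel '[[1,0,0,0,0],[1,0,0,0,0]]'
python3 - <<'E'
from h import *
for i in range(2): c=viewer.camera("wrist")
print(get_obs()["ee_pos"],get_obs()["tcp_rot"])
import pickle; pickle.dump(c,open("v.pkl","wb"))
cv2.imwrite("pics/v.png",c["color"]); crop(c["color"],280,120,160,120,5,"pics/v2.png")
E
```

```text
time: 37.95
ee_pos: [0.5368, -0.2419, 0.186]
tcp_rot: [-179.7, -1.1, 0.4]
wrist_force: [1.0, -0.6, 1.1]
opening: -0.0002
time: 38.15
ee_pos: [0.5373, -0.242, 0.1859]
tcp_rot: [-179.7, -1.1, 0.4]
wrist_force: [0.4, -1.0, -0.8]
opening: 0.0002
[ 0.53691807 -0.24262461  0.1855287 ] [-179.64451135   -1.10896355    0.32415835]
```

View pics/v.png

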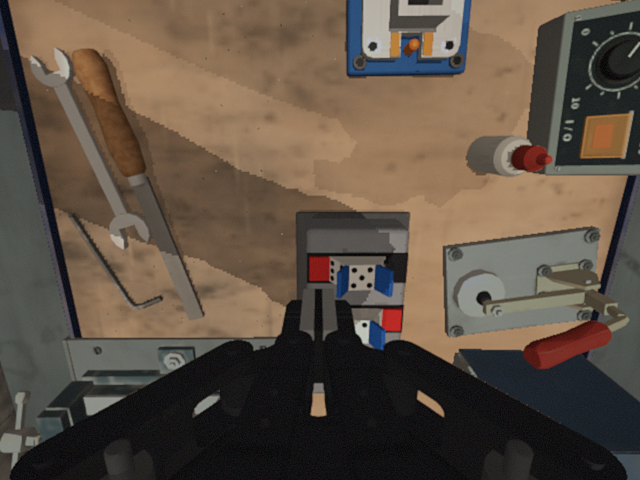

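View pics/v2.png

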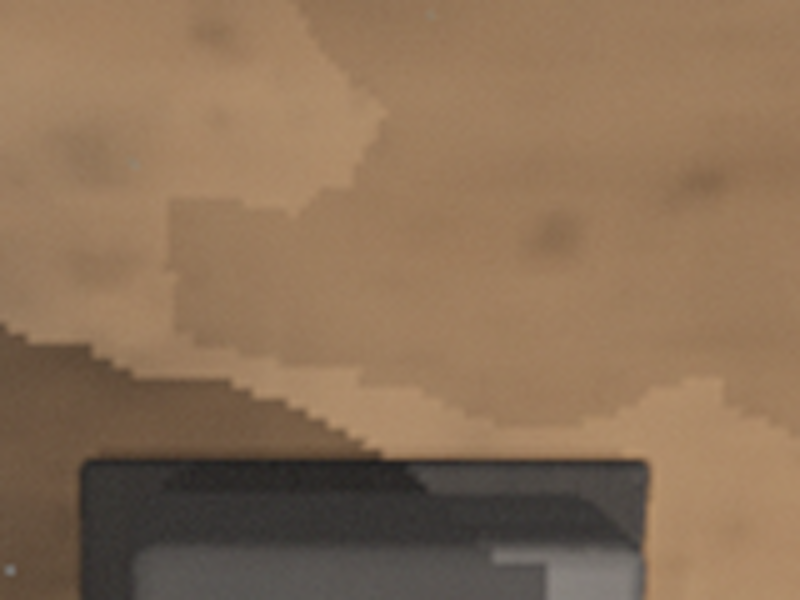

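```bash
python3 -m handwheel '[[1,0,-0.04,0,0],[1,0,-0.085,0,0],[1,-0.005,-0.125,0,0],[1,-0.007,-0.16,0,0],[1,-0.007,-0.175,0,0]]' && python3 -m handwheel '[[1,0,0,0,0],[1,0,0,0,0],[1,0,0,0,0]]'
python3 - <<'E'
from h import *
for i in range(2): c=viewer.camera("wrist")
print(get_obs()["ee_pos"],get_obs()["tcp_rot"])
import pickle; pickle.dump(c,open("v.pkl","wb"))
cv2.imwrite("pics/w.png",c["color"]); crop(c["color"],290,20,160,250,3,"pics/w2.png")
E
```

```text
time: 38.75
ee_pos: [0.5286, -0.4215, 0.1842]
tcp_rot: [-179.6, -1.0, 0.1]
wrist_force: [0.7, -0.8, -1.2]
opening: -0.0003
time: 39.05
ee_pos: [0.5286, -0.4209, 0.184]
tcp_rot: [-179.6, -1.0, 0.1]
wrist_force: [0.3, -0.3, -0.5]
opening: 0.0004
[ 0.52888687 -0.42061173  0.18446061] [-1.79631226e+02 -1.05707640e+00  1.73033916e-01]
```

View pics/w.png

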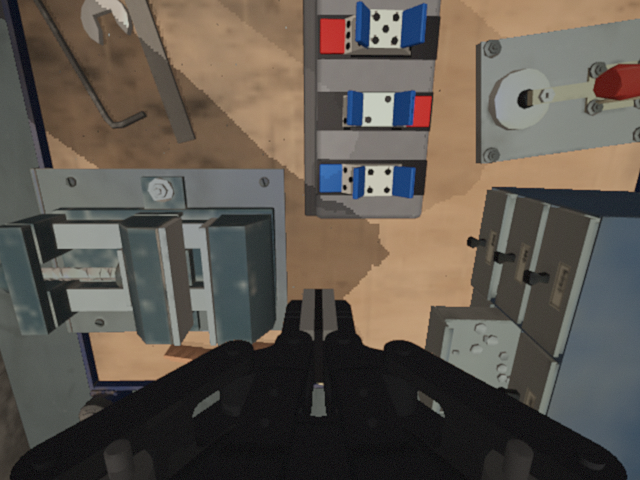

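```bash
python3 - <<'E'
import pickle; from h import *
c=pickle.load(open("v.pkl","rb")); crop(c["color"],305,0,140,110,5.7,"pics/w3.png"); crop(c["color"],305,110,140,110,5.7,"pics/w4.png")
E
```

```text
(no output)
```

View pics/w3.png

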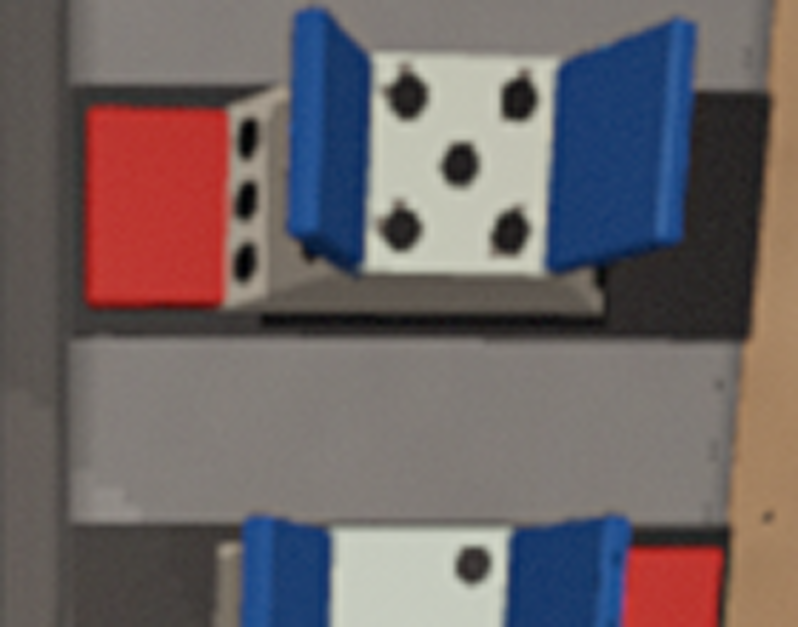

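View pics/w4.png

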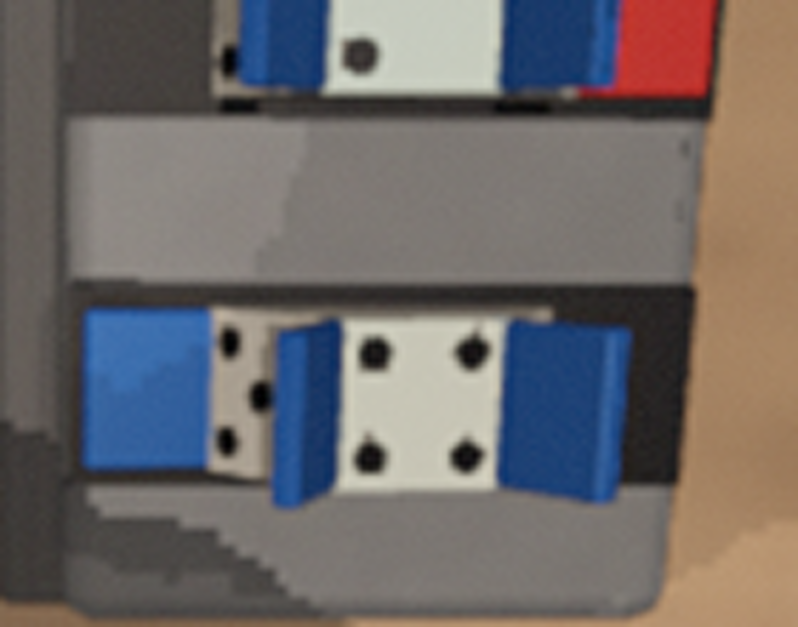

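```bash
python3 - <<'E'
import pickle; from h import *
c=pickle.load(open("v.pkl","rb"))
def ony(uv,y):
    d=ray(c,uv); o=np.array(c["origin"]); return o+d*(y-o[1])/d[1]
k=5.7
P={"left":(-.276,(306/k+305,125/k),(678/k+305,130/k)),"mid":(-.326,(350.1,108.3),(413,108.3)),"right":(-.376,(288/k+305,415/k+110),(614/k+305,412/k+110))}
for n,(y,a,b) in P.items():
    # use nominal height: tips at z=46+36.4 if square; x difference from both tips
    for z in (.0824,):
        A,B=onz(c,a,z),onz(c,b,z); print(n,np.round(A,4),np.round(B,4),"mid x",(A[0]+B[0])/2,"sep",B[0]-A[0])
    # solve tilt: tips at ax+42 sin(+-30+d)
    from scipy.optimize import least_squares
    def res(p):
        r=[]
        for s,u in ((-30,a),(30,b)):
            f=np.radians(s+p[0]); q=proj(c,[p[1]+.042*np.sin(f)*.976,y,.046+.042*np.cos(f)]); r.append(q[0]-u[0])
        return r+[(p[1]-.574)*1000]
    s=least_squares(res,[0,.574]); print("   delta deg",s.x[0],"axis x",s.x[1],"res",s.fun)
E
```

```text
left [ 0.5564 -0.2771  0.0824] [ 0.5973 -0.2772  0.0824] mid x 0.5768310219388844 sep 0.04090961800212878
   delta deg 4.096060799327207 axis x 0.5743155604084238 res [ 0.40856025 -0.61670626  0.31556041]
mid [ 0.5525 -0.3274  0.0824] [ 0.5946 -0.3272  0.0824] mid x 0.5735564775350916 sep 0.04203522035589069
   delta deg -1.273195092898981 axis x 0.5741941706184751 res [ 0.54642471 -0.67792409  0.19417062]
right [ 0.5579 -0.3767  0.0824] [ 0.5985 -0.3763  0.0824] mid x 0.5781633480166559 sep 0.04059560316526667
   delta deg 6.364310065970234 axis x 0.5743444159607716 res [ 0.46138231 -0.72061148  0.34441596]
```

Offsets from square are about +4° left, -1° mid and +6° right, all within the 11.5° allowed. I'll nudge right and left back toward square.

```bash
python3 -m handwheel '[[1,0.02,0.02,-0.02,0],[1,0.046,0.045,-0.04,0],[1,0.046,0.045,-0.07,0],[1,0.046,0.045,-0.08,0]]' && python3 -m handwheel '[[1,0,0,-0.015,0],[1,0,0,-0.029,0],[1,0,0,-0.029,0]]'
```

```text
time: 39.55
ee_pos: [0.5747, -0.3733, 0.1015]
tcp_rot: [-179.5, -0.9, 0.3]
wrist_force: [0.5, 0.4, -0.1]
opening: 0.0
time: 39.85
ee_pos: [0.5737, -0.3729, 0.0709]
tcp_rot: [-179.4, -0.8, 0.3]
wrist_force: [0.0, 0.9, -0.8]
opening: -0.0002
```

```bash
python3 -m handwheel '[[1,0,0,0.004,0],[1,-0.004,-0.002,0.004,0],[1,-0.009,-0.002,0.004,0],[1,-0.009,-0.002,0.004,0]]' && python3 -m handwheel '[[1,0.003,0,0.015,0],[1,0.005,0,0.04,0],[1,0.008,0.05,0.045,0],[1,0.009,0.1,0.045,0],[1,0.009,0.1,0.03,0]]' && python3 -m handwheel '[[1,0,0,-0.015,0],[1,0,0,-0.03,0],[1,0,0,-0.03,0]]'
```

```text
time: 40.25
ee_pos: [0.5644, -0.3755, 0.076]
tcp_rot: [-179.5, -0.8, 0.3]
wrist_force: [1.1, -0.8, 0.4]
opening: 0.0001
time: 40.75
ee_pos: [0.5746, -0.2715, 0.109]
tcp_rot: [-179.5, -1.0, 0.5]
wrist_force: [-0.1, -0.4, 0.5]
opening: 0.0002
time: 41.05
ee_pos: [0.5732, -0.2718, 0.0757]
tcp_rot: [-179.4, -0.8, 0.4]
wrist_force: [-0.8, -1.1, 0.1]
opening: 0.0
```

```bash
python3 -m handwheel '[[1,-0.004,-0.002,0,0],[1,-0.008,-0.002,0,0],[1,-0.008,-0.002,0,0]]' && python3 -m handwheel '[[1,0.003,0,0.015,0],[1,0.006,0,0.05,0],[1,0,-0.03,0.09,0],[1,-0.02,-0.07,0.11,0],[1,-0.037,-0.11,0.11,0]]' && python3 -m handwheel '[[1,0,-0.035,0,0],[1,0,-0.035,0,0],[1,0,-0.035,0,0]]'
python3 - <<'E'
import pickle; from h import *
for i in range(2): c=viewer.camera("wrist")
print(get_obs()["ee_pos"],get_obs()["tcp_rot"])
pickle.dump(c,open("v.pkl","wb"));cv2.imwrite("pics/x.png",c["color"]); crop(c["color"],305,0,140,110,5.7,"pics/x3.png"); crop(c["color"],305,110,140,110,5.7,"pics/x4.png")
E
```

```text
time: 41.35
ee_pos: [0.5647, -0.2745, 0.0762]
tcp_rot: [-179.4, -0.8, 0.4]
wrist_force: [-0.9, -0.1, 0.2]
opening: -0.0001
time: 41.85
ee_pos: [0.5282, -0.3863, 0.1912]
tcp_rot: [-179.7, -1.1, 0.4]
wrist_force: [0.3, 0.2, -0.1]
opening: -0.0001
time: 42.15
ee_pos: [0.5277, -0.4223, 0.1913]
tcp_rot: [-179.7, -1.1, 0.3]
wrist_force: [0.3, -0.1, 0.1]
opening: -0.0001
[ 0.52824206 -0.42077508  0.19134806] [-179.6758259    -1.12443172    0.45047568]
```

View pics/x3.png

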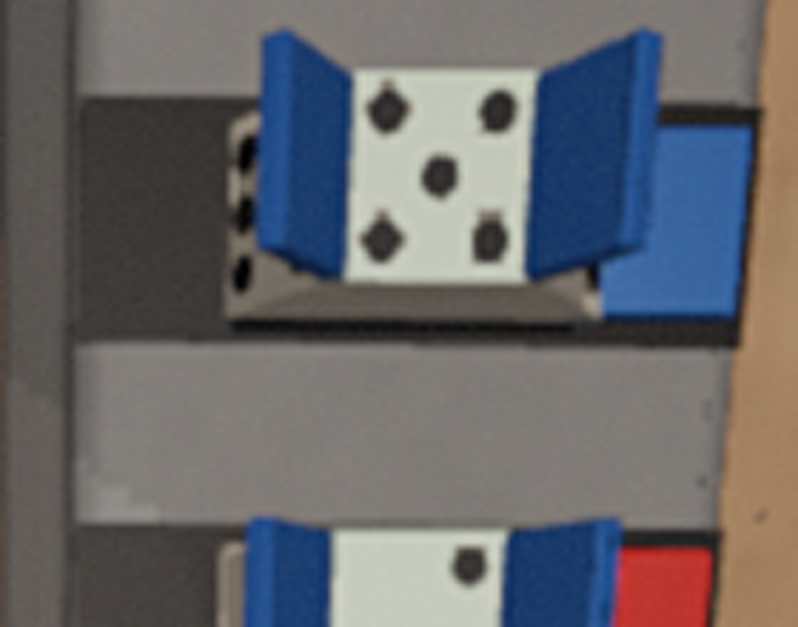

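View pics/x4.png

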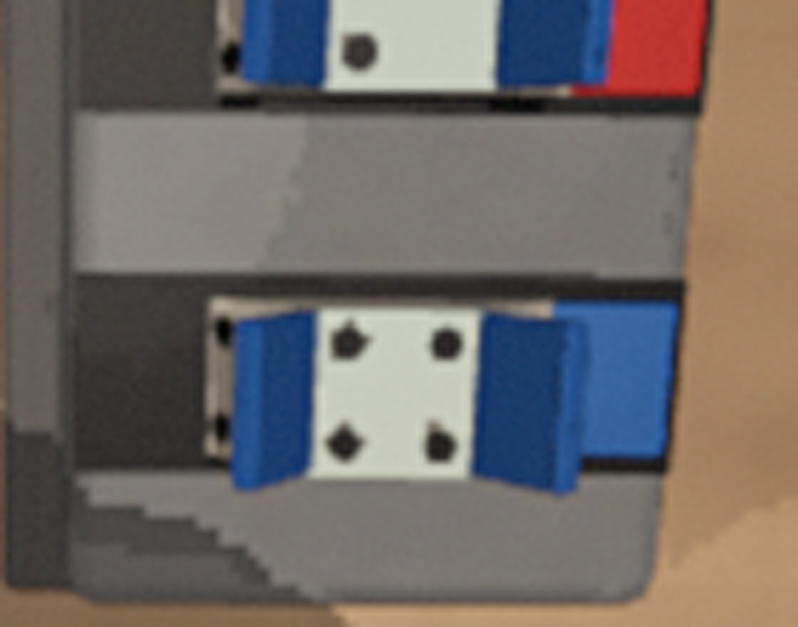

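```bash
python3 - <<'E'
import pickle; from h import *
from scipy.optimize import least_squares
c=pickle.load(open("v.pkl","rb")); k=5.7
P={"left":(-.276,(275/k+305),(640/k+305)),"mid":(-.326,258/k+305,608/k+305),"right":(-.376,248/k+305,570/k+305)}
for n,(y,a,b) in P.items():
    def res(p):
        r=[]
        for s,u in ((-30,a),(30,b)):
            f=np.radians(s+p[0]); q=proj(c,[p[1]+.041*np.sin(f),y,.046+.042*np.cos(f)]); r.append(q[0]-u)
        return r+[(p[1]-.574)*1000]
    s=least_squares(res,[0,.574]); print(n,"delta deg",s.x[0],s.x[1])
E
```

```text
left delta deg -1.4806816798443037 0.5740179658830319
mid delta deg -1.4513515808539597 0.5742130535285671
right delta deg -1.0852988973137556 0.574005638466912
```

All three wheels are within 2° of square. I'll retreat and check the blanks and bystanders one last time.

```bash
python3 -m handwheel '[[1,-0.02,0.04,0.03,0],[1,-0.05,0.08,0.06,0],[1,-0.09,0.12,0.08,0],[1,-0.13,0.15,0.1,0],[1,-0.17,0.17,0.1,0]]' && python3 -m handwheel '[[1,-0.01,0.02,0,0],[1,-0.02,0.03,0,0],[1,-0.02,0.03,0,0],[1,-0.02,0.03,0,0]]'
python3 - <<'E'
from h import *
for i in range(2): s=viewer.camera("side")
t=viewer.camera("top")
print(get_obs()["time"],get_obs()["ee_pos"])
crop(s["color"],240,150,200,150,4,"pics/y_s.png"); crop(t["color"],160,160,260,160,3,"pics/y_t.png")
im=cv2.cvtColor(t["color"],cv2.COLOR_BGR2HSV); m=(im[...,1]<60)&(im[...,2]>170); roi=np.zeros(m.shape,bool); roi[190:240,235:365]=1
for a,ce,mm in comps(m&roi,40):
    rc=cv2.minAreaRect(cv2.convexHull(np.argwhere(mm)[:,::-1].astype(np.int32))); print(a,np.round(rc[0],1),np.round(rc[1],1),np.round(onz(t,rc[0],.028),4))
E
```

```text
time: 42.75
ee_pos: [0.3737, -0.2582, 0.2904]
tcp_rot: [-179.8, -1.3, 0.6]
wrist_force: [-0.8, 0.2, 0.3]
opening: -0.0001
time: 43.15
ee_pos: [0.3539, -0.2277, 0.2907]
tcp_rot: [-179.8, -1.3, 0.7]
wrist_force: [-0.1, 0.7, -0.1]
opening: -0.0001
43.3 [ 0.3541015  -0.22839823  0.28998005]
642 [344.1 210.4] [27.5 27.3] [ 0.6109 -0.0675  0.028 ]
626 [282.1 212.7] [27.5 27.3] [0.6082 0.1119 0.028 ]
650 [311.9 212.8] [27.6 27.4] [0.606  0.0258 0.028 ]
614 [251.5 214.5] [27. 27.] [0.6052 0.2005 0.028 ]
```

View pics/y_s.png

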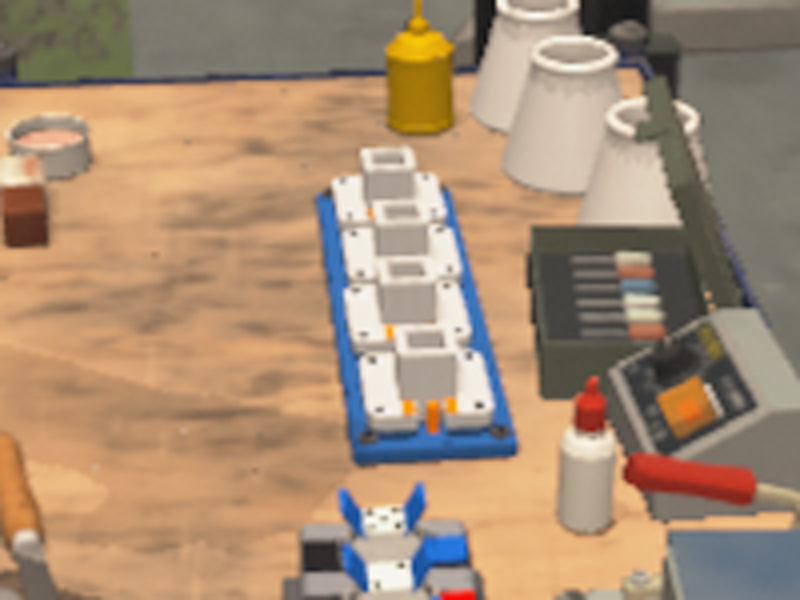

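View pics/y_t.png

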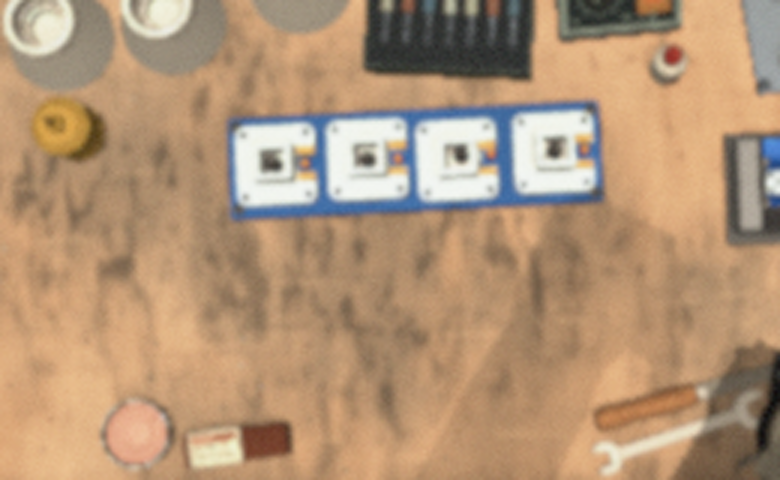

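Blank on seat 3 has moved: top view puts it at (0.606, 0.026), about 5 mm off its seat, so it was probably knocked. I'll look closer.

```bash
python3 -m handwheel '[[0.5,0.03,0.04,-0.02,0],[0,0.06,0.08,-0.03,0],[0,0.09,0.12,-0.04,0],[0,0.12,0.16,-0.05,0],[0,0.15,0.20,-0.06,0]]' && python3 -m handwheel '[[0,0.02,0.02,-0.02,0],[0,0.05,0.02,-0.04,0],[0,0.05,0.02,-0.05,0],[0,0.05,0.02,-0.05,0]]'
python3 - <<'E'
from m import *
for i in range(3): c=viewer.camera("wrist")
print(get_obs()["ee_pos"],get_obs()["tcp_rot"])
cv2.imwrite("pics/z.png",c["color"])
for h in holes(c,(150,0,500,330),.028): print(*h)
E
```

```text
time: 43.8
ee_pos: [0.5007, -0.0329, 0.2305]
tcp_rot: [-179.7, -1.2, 0.6]
wrist_force: [0.8, -1.1, 0.8]
opening: 0.0726
time: 44.2
ee_pos: [0.5502, -0.0129, 0.1778]
tcp_rot: [-179.7, -0.9, 0.6]
wrist_force: [-0.1, -0.1, 1.3]
opening: 0.0853
[ 0.55055691 -0.01341253  0.1814699 ] [-179.73908429   -1.21806566    0.56257105]
44 [352.7  28. ] [0.5789 0.1402 0.028 ]
47 [431.9  27.5] [0.639  0.1415 0.028 ]
16 [400.5  69.5] [0.6174 0.1123 0.028 ]
29 [387.1  80.2] [0.6075 0.1045 0.028 ]
37 [425.5 112.2] [0.6402 0.0813 0.028 ]
36 [351.2 112.8] [0.5801 0.0801 0.028 ]
50 [374.5 129. ] [0.5997 0.0679 0.028 ]
33 [417.5 145.2] [0.6362 0.0555 0.028 ]
9 [326. 148.] [0.5603 0.0525 0.028 ]
31 [345.  147.2] [0.576  0.0533 0.028 ]
54 [397.7 175.8] [0.6217 0.0303 0.028 ]
16 [383.5 178.6] [0.6097 0.0278 0.028 ]
23 [375.9 186.4] [0.6036 0.0212 0.028 ]
6 [426.  193.5] [0.6474 0.0154 0.028 ]
7 [432.9 193.7] [0.6534 0.0152 0.028 ]
21 [385.2 213.8] [ 0.6132 -0.0028  0.028 ]
34 [345.1 217.9] [ 0.5781 -0.0066  0.028 ]
19 [371.6 218.8] [ 0.6015 -0.0073  0.028 ]
26 [413.3 216. ] [ 0.6382 -0.0046  0.028 ]
7 [430.7 218.7] [ 0.6539 -0.0069  0.028 ]
11 [450.7 252.9] [ 0.6757 -0.0388  0.028 ]
28 [347.6 253.6] [ 0.5815 -0.0398  0.028 ]
26 [413.7 252.5] [ 0.6417 -0.0385  0.028 ]
7 [426.9 267.9] [ 0.6553 -0.0535  0.028 ]
12 [424.8 290.1] [ 0.6556 -0.0759  0.028 ]
25 [210.5 306. ] [ 0.4538 -0.0924  0.028 ]
16 [425.9 305.3] [ 0.6583 -0.0918  0.028 ]
25 [346.6 313. ] [ 0.5826 -0.0999  0.028 ]
20 [409.  311.9] [ 0.6426 -0.0988  0.028 ]
43 [334.8 317. ] [ 0.5714 -0.1042  0.028 ]
8 [417.6 314.4] [ 0.6513 -0.1015  0.028 ]
7 [453.6 316.7] [ 0.6865 -0.104   0.028 ]
20 [459.4 321.9] [ 0.693  -0.1097  0.028 ]
6 [466.5 326.8] [ 0.7007 -0.1151  0.028 ]
```

View pics/z.png

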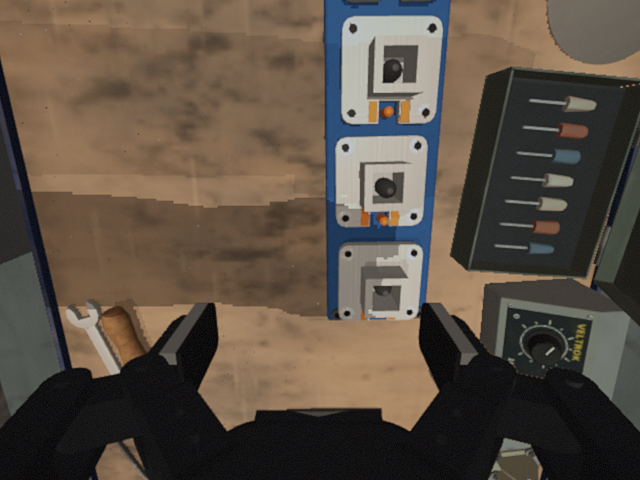

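It's flat (hole spacing fits the seated height) but 5.2 mm off seat 3, inside the 7 mm limit. I'll recentre it for margin.

```bash
python3 -m handwheel '[[0.3,0.03,0.02,0,0.6],[0.3,0.0565,0.038,-0.02,1.3],[0.3,0.0565,0.038,-0.05,1.3],[0.3,0.0565,0.038,-0.08,1.3],[0.3,0.0565,0.038,-0.09,1.3]]' && python3 -m handwheel '[[0.3,0,0,0,0],[0.3,0,0,0,0]]'
python3 - <<'E'
from m import *
for i in range(2): c=viewer.camera("wrist")
print(get_obs()["ee_pos"],get_obs()["tcp_rot"],get_obs()["opening"])
cv2.imwrite("pics/za.png",c["color"])
E
```

```text
time: 44.85
ee_pos: [0.6058, 0.0242, 0.0896]
tcp_rot: [-179.7, -1.1, 1.8]
wrist_force: [0.0, 0.3, 0.5]
opening: 0.0599
time: 45.05
ee_pos: [0.6062, 0.0239, 0.0916]
tcp_rot: [-179.7, -1.2, 1.8]
wrist_force: [-0.4, -0.5, -0.1]
opening: 0.0599
[0.60663997 0.0240284  0.09189807] [-179.73632691   -1.24856768    1.8141274 ] 0.06002284345106164
```

View pics/za.png

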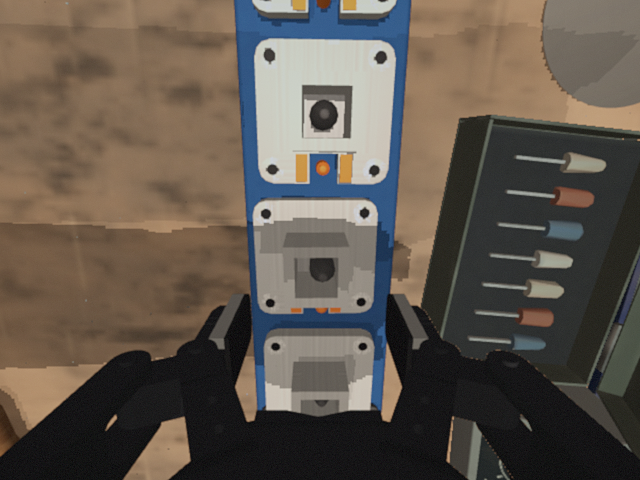

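```bash
python3 -m handwheel '[[0.3,0,0,-0.03,0],[0.3,0,0,-0.05,0],[0.3,0,0,-0.058,0],[0.3,0,0,-0.058,0]]' && python3 -m handwheel '[[0.7,0,0,0,0],[0.7,0,0,0,0],[0.7,0,0,0,0],[0.7,0,0,0,0]]' 40 && python3 -m handwheel '[[0.7,0,0,0.002,0],[0.7,0.002,-0.0018,0.003,0],[0.7,0.004,-0.0035,0.003,-0.4],[0.7,0.004,-0.0035,0.0005,-0.4],[0.7,0.004,-0.0035,0.0005,-0.4]]'
```

```text
time: 45.55
ee_pos: [0.6065, 0.024, 0.0339]
tcp_rot: [-179.7, -1.2, 1.8]
wrist_force: [-0.0, -0.7, -0.8]
opening: 0.0598
time: 45.95
ee_pos: [0.6073, 0.024, 0.0358]
tcp_rot: [-179.7, -1.4, 1.8]
wrist_force: [-0.7, 0.7, 6.8]
opening: 0.0355
time: 46.45
ee_pos: [0.6114, 0.0203, 0.0359]
tcp_rot: [-179.7, -1.3, 1.4]
wrist_force: [0.0, 0.1, -3.7]
opening: 0.0354
```

```bash
python3 -m handwheel '[[0.3,0,0,0,0],[0.25,0,0,0,0],[0.25,0,0,0,0],[0.25,0,0,0.02,0],[0.25,0,0,0.06,0]]' && python3 -m handwheel '[[0.2,-0.02,0,0.04,0],[0.2,-0.05,-0.01,0.08,0],[0.2,-0.08,-0.03,0.08,0],[0.2,-0.08,-0.03,0.08,0],[0.2,-0.08,-0.03,0.08,0]]'
python3 - <<'E'
from m import *
for i in range(3): c=viewer.camera("wrist")
print(get_obs()["ee_pos"],get_obs()["tcp_rot"])
cv2.imwrite("pics/zb.png",c["color"])
for h in holes(c,(320,0,500,330),.028): print(*h)
E
```

```text
time: 46.95
ee_pos: [0.6095, 0.0204, 0.0934]
tcp_rot: [-179.7, -1.0, 1.4]
wrist_force: [0.5, 0.0, -0.4]
opening: 0.064
time: 47.45
ee_pos: [0.5294, -0.0099, 0.1741]
tcp_rot: [-179.7, -1.1, 1.4]
wrist_force: [0.7, 0.2, -0.1]
opening: 0.0684
[ 0.52981677 -0.00936423  0.17287587] [-179.73574016   -0.97780273    1.41885713]
47 [384.9  32.6] [0.5789 0.1402 0.028 ]
54 [465.6  33.4] [0.639  0.1414 0.028 ]
49 [421.6  85.7] [0.6103 0.1049 0.028 ]
38 [380.2 118.8] [0.5802 0.08   0.028 ]
39 [455.9 119.3] [0.6403 0.0812 0.028 ]
34 [379.  157.6] [0.5815 0.0502 0.028 ]
34 [452.4 157.9] [0.6417 0.0515 0.028 ]
8 [463.4 162.5] [0.6513 0.048  0.028 ]
10 [457.2 214.5] [0.6525 0.0044 0.028 ]
20 [403.2 227.3] [ 0.607  -0.0079  0.028 ]
20 [415.6 228.6] [ 0.6179 -0.0089  0.028 ]
30 [375.4 229.4] [ 0.583  -0.0102  0.028 ]
27 [444.4 228.9] [ 0.6431 -0.0086  0.028 ]
9 [451.8 258. ] [ 0.6533 -0.0352  0.028 ]
31 [371.5 261.4] [ 0.5816 -0.0398  0.028 ]
25 [438.5 261.2] [ 0.6418 -0.0385  0.028 ]
13 [474.2 261.7] [ 0.674  -0.0384  0.028 ]
9 [449.3 263.2] [ 0.6518 -0.0402  0.028 ]
8 [450.5 269. ] [ 0.6536 -0.0458  0.028 ]
9 [449.1 276.4] [ 0.6533 -0.053   0.028 ]
12 [447.8 284.8] [ 0.6532 -0.0612  0.028 ]
52 [401.9 301.4] [ 0.6126 -0.0786  0.028 ]
6 [446.8 299.5] [ 0.6543 -0.076   0.028 ]
25 [368.1 321.3] [ 0.5827 -0.0998  0.028 ]
8 [434.5 322.9] [ 0.6458 -0.1006  0.028 ]
11 [357.1 323.4] [ 0.5724 -0.1021  0.028 ]
12 [440.4 323.8] [ 0.6516 -0.1014  0.028 ]
```

View pics/zb.png

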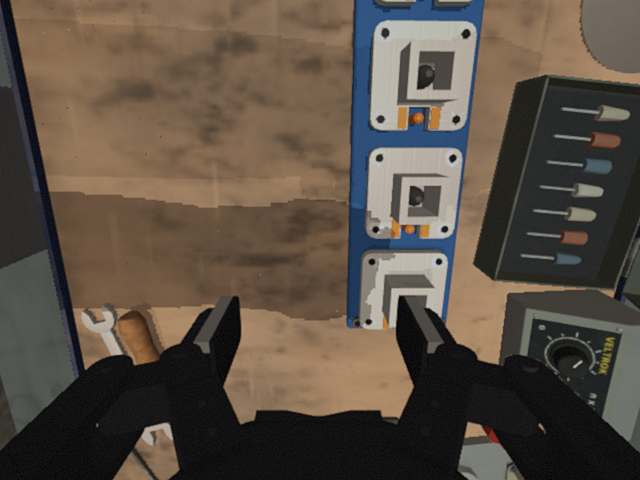

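Seat 3 blank is now at (0.6123, 0.0207), about 1.5 mm off the seat. I'll retreat, do a last quick check, and hand in.

```bash
python3 -m handwheel '[[0.2,-0.03,-0.03,0.03,0],[0.2,-0.07,-0.06,0.06,0],[0.2,-0.11,-0.1,0.1,0],[0.2,-0.15,-0.14,0.1,0],[0.2,-0.17,-0.18,0.1,0]]' && python3 -m handwheel '[[0.2,0,0,0,0],[0.2,0,0,0,0],[0.2,0,0,0,0]]'
python3 - <<'E'
from h import *
for i in range(2): s=viewer.camera("side")
t=viewer.camera("top"); crop(s["color"],240,150,160,210,2.8,"pics/zz.png")
im=cv2.cvtColor(t["color"],cv2.COLOR_BGR2HSV); m=(im[...,1]<60)&(im[...,2]>170); roi=np.zeros(m.shape,bool); roi[190:240,235:365]=1
for a,ce,mm in comps(m&roi,40):
    rc=cv2.minAreaRect(cv2.convexHull(np.argwhere(mm)[:,::-1].astype(np.int32))); print(np.round(onz(t,rc[0],.028),4))
print(get_obs()["ee_pos"],np.abs(get_obs()["qd"]).max())
E
```

```text
time: 48.1
ee_pos: [0.3734, -0.1691, 0.2721]
tcp_rot: [-179.8, -1.1, 1.5]
wrist_force: [1.7, -0.7, 0.3]
opening: 0.0683
time: 48.4
ee_pos: [0.3741, -0.1685, 0.2715]
tcp_rot: [-179.7, -1.0, 1.6]
wrist_force: [-0.6, -0.0, 0.4]
opening: 0.0681
[0.6109 0.0224 0.028 ]
[ 0.611  -0.0675  0.028 ]
[0.6082 0.1121 0.028 ]
[0.6052 0.2005 0.028 ]
[ 0.37407642 -0.16804661  0.27150406] 0.24291165509275908
```

View pics/zz.png

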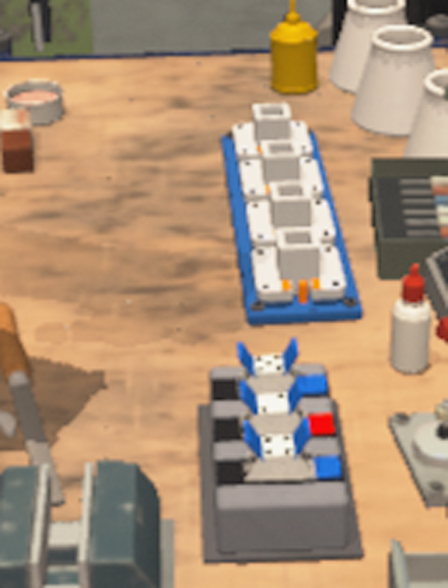

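The picture shows all four blanks flat on their seats in one line, the wheels square, the bystanders unmoved and the arm clear.

```bash
python3 -c "
from workcell import job_done; print(job_done())"
```

```text
the job is handed in; nothing more can be done
None
```

All four blanks are seated on the loading plate with their notches over the pins, which stand on the -y side. The counter reads 5, 2, 4, and I handed the job in at about 48.5 s; no verdict was reported.

- **Blanks:** The last top view puts all four within about 2.5 mm of their seats. The hole spacing and side view show seats 2 to 4 flat. Seat 1 was beyond the last close-up, so only the top and side views cover it.
- **Knocked blank:** My first final check found the seat 3 blank 5.2 mm off its post, most likely knocked while I was at the counter. I gripped it and moved it back to about 1.5 mm off.
- **Wheels:** My first reading showed the left wheel about 4° and the right about 6° past square. I nudged both back, and all three then measured within 2° of square (11.5° is allowed).
- **Bystanders:** The tin, glue bottle and oil can look unmoved in the pictures. I did not measure them again.
- **Measurement disagreement:** An early wrist picture, probably taken while the arm was still settling, gave y values about 2–3 mm off the top camera. I used the later readings for placing.

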